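# Set the flasks in their heating mantles

### The arm

A 6-joint arm with a two-finger parallel gripper is mounted at the origin on the work surface. World frame = base frame: x ahead of the robot, y to its left, z up, the work surface at z = 0. Lengths are in m, angles in degrees, forces in N, time in s.
With the tool pointing down it reaches from about 0.3 to 0.75 m from the base axis. Payload 8.5 kg.
Tool frame: the origin (TCP) lies at the very end of the fingers, on their centre line; the grasp point (between the pads) lies 19 mm behind it (hold_point_z is the distance from the TCP to the grasp point, in m); z points along the fingers, y is the direction in which the jaws open and shut (so a half turn about z gives the same grasp; the last joint's range is limited). The gripper opens to 85 mm and grips with 20 to 120 N. Pads are 22 mm wide; open, the fingers measure 114 mm over their backs; the gripper's body (76 mm by 85 mm) begins 54 mm behind the grasp point. The pads swing forward as they close: fully open they stand 13 mm farther back than shut.
Start: joints at [-86.534, 21.807, 74.336, -0, 83.858, -12.336], TCP at [0.15, -0.529, 0.231] pointing down, gripper open.
Joint ranges: [-178.18, 178.18], [-50.72, 133.34], [12.68, 142.11], [-81.47, 261.47], [9.98, 163.14], [-165.26, 165.26]. Speed limits (degrees/s): [136.94, 136.94, 180, 180, 180, 180].

### API

Orientations are given as a 3x3 rotation matrix whose columns are the frame's x, y, z axes.
In Python, from rig import observe, get_image, close_job, hold_point_z gives the robot as it stands. The module is installed in compiled form; this text tells all that it offers.
- The arm moves only by the tool jog_arm, never from a script. Its arguments are lists of equal length, an entry for each row: "travel": the shift along the world's x, y, z in m, a list of three; "dr": the turn, a rotation vector about the world's x, y, z in rad, a list of three. In form: {"travel": [[x, y, z], ...], "dr": [[rx, ry, rz], ...]}. A call has 1 to 20 rows; each row shifts and turns the commanded pose from where the row before left it; what a row does not reach is not made up. A row lasts 1/12 s, in which the tool goes at most 41.7 mm and 7.16 degrees, less where a joint would pass 70% of its speed; a pose out of reach is approached as far as the arm can. A call with a gripper value outside its range is refused whole. "jaw" is the finger opening in m, from 0 to 0.0854, set as the call begins (left out, the last holds). The fingers move at their own pace and stop on an object; "newtons" is the grip in N (left out, the last holds). Time passes only in rows, so rows that do not move let the fingers close. It gives the time, the measured TCP pose, the force and the opening at its end, in the units of the state.
- observe(): the state, without advancing time (a new reading comes with each control period).
- get_image(name): name is "scene" or "top" or "wrist"; returns a dict with "color" (400x640x3 uint8, red, green, blue), "fovy" (degrees; the focal length in pixels is half the picture's height over the tangent of half this angle, whatever the lens; pixels are square), "cx", "cy" (the principal point, pixels), "R" (3x3) and "t" (3): a world point X has camera coordinates R X + t. Camera axes: x right, y down, z forward; pixel columns grow to the right and rows downward; lengths in m; the calibration is good to about 2 mm. A picture is of the moment at which its call begins. There is no depth.
- close_job(): hands the job in, once; it reports no verdict.
The state is a dict: "time_s": time; "q": joint angles; "qvel": joint speeds; "joint_efforts": joint torques, N m; "position": TCP position; "tool_rot": TCP orientation; "ft_force": force on the tool from outside, world axes, zero at the start; "wrist_torque": the same for the moment, N m; "grip_width": finger opening in m.
Only numpy, scipy, OpenCV 4.12 (cv2) and the standard library are available. Lean on these libraries where they do the work, as an engineer would, in place of code of your own. Each camera call takes 0.05 s, during which the arm holds its last target.

### The job

Get the heating mantles ready for the afternoon's distillations: take the four round-bottomed flasks from their cork rings and lower each one gently, without letting it drop, into the mantle made for its size, so that it sits fully down in the nest with its neck standing upright. Leave the conical flask and the measuring cylinder standing.

Things in the scene. Friction and masses are not known exactly. Their poses are not given: they have to be found in the camera images.
- flask_50_bulb (a point): Smallest of 4 loose empty round-bottomed glass flasks (50 ml): bulb 51 mm across, upright neck 23 mm across with a frosted band, rim 28 mm, 95 mm tall, about 45 g, smooth and bottom-heavy (rights itself). Point: bulb centre, 25.5 mm above the lowest point; z runs up the neck, mouth 69.5 mm above the point. Grip the neck from above, 53.5 mm above the point. Starts upright in a fixed cork ring 22 mm high.
- flask_100_bulb (a point): Second smallest of 4 loose empty round-bottomed glass flasks (100 ml): bulb 64 mm across, upright neck 28 mm across with a frosted band, rim 33 mm, 110 mm tall, about 70 g, smooth and bottom-heavy (rights itself). Point: bulb centre, 32 mm above the lowest point; z runs up the neck, mouth 78 mm above the point. Grip the neck from above, 62 mm above the point. Starts upright in a fixed cork ring 22 mm high.
- flask_250_bulb (a point): Second largest of 4 loose empty round-bottomed glass flasks (250 ml): bulb 85 mm across, upright neck 33 mm across with a frosted band, rim 38 mm, 145 mm tall, about 130 g, smooth and bottom-heavy (rights itself). Point: bulb centre, 42.5 mm above the lowest point; z runs up the neck, mouth 102.5 mm above the point. Grip the neck from above, 86.5 mm above the point. Starts upright in a fixed cork ring 30 mm high.
- flask_500_bulb (a point): Largest of 4 loose empty round-bottomed glass flasks (500 ml): bulb 105 mm across, upright neck 33 mm across with a frosted band, rim 38 mm, 170 mm tall, about 200 g, smooth and bottom-heavy (rights itself). Point: bulb centre, 52.5 mm above the lowest point; z runs up the neck, mouth 117.5 mm above the point. Grip the neck from above, 101.5 mm above the point. Starts upright in a fixed cork ring 30 mm high.
- mantle_50_nest (a point): Smallest of 4 heating mantles, for the 50 ml flask: grey round housing 96 mm across, 60 mm high, fixed to the bench, black dial panel on one side; cream nest open at the top, 67 mm wide at the mouth, its 50 degree sides centre the bulb. Point: on the nest's axis, 60 mm above the bench, where the bulb centre of the matching flask lies when fully seated; z up.
- mantle_100_nest (a point): Second smallest of 4 heating mantles, for the 100 ml flask: grey round housing 108 mm across, 64 mm high, fixed to the bench, black dial panel on one side; cream nest open at the top, 79 mm wide at the mouth, its 50 degree sides centre the bulb. Point: on the nest's axis, 67 mm above the bench, where the bulb centre of the matching flask lies when fully seated; z up.
- mantle_250_nest (a point): Second largest of 4 heating mantles, for the 250 ml flask: grey round housing 130 mm across, 74 mm high, fixed to the bench, black dial panel on one side; cream nest open at the top, 101 mm wide at the mouth, its 50 degree sides centre the bulb. Point: on the nest's axis, 80 mm above the bench, where the bulb centre of the matching flask lies when fully seated; z up.
- mantle_500_nest (a point): Largest of 4 heating mantles, for the 500 ml flask: grey round housing 150 mm across, 84 mm high, fixed to the bench, black dial panel on one side; cream nest open at the top, 120 mm wide at the mouth, its 50 degree sides centre the bulb. Point: on the nest's axis, 94 mm above the bench, where the bulb centre of the matching flask lies when fully seated; z up.
- conical_flask_mid (a point): A bystander: small conical flask of clear glass standing loose on the bench, 51 mm across its base, 87 mm tall. The point is on its axis half-way up; z points up.
- measuring_cylinder_mid (a point): A bystander: slender glass measuring cylinder standing loose on a blue hexagonal foot 45 mm across, stem 21 mm in diameter, 162 mm tall. The point is on its axis half-way up; z points up.
There are look-alikes about, which are no part of the job. What is shaped like the part that bears flask_250_bulb but orange or purple is not meant.

How it is judged (in metres and radians):
At the end, for the whole second after the job is handed in: Each of the four flasks is seated in the mantle of its own size: the centre of its bulb within 10 mm of the nest's seated-bulb point, its neck within 0.3 rad (17 degrees) of vertical, released and at rest. The conical flask and the measuring cylinder still stand (within 0.2 rad of vertical) (distance between flask_50_bulb and mantle_50_nest below 0.01 m and angle between each of flask_50_bulb, flask_100_bulb, flask_250_bulb, flask_500_bulb's own z axis and vertical below 0.3 rad and linear speed of each of flask_50, flask_100, flask_250, flask_500 below 0.02 m/s and contact force between each of flask_50, flask_100, flask_250, flask_500 and the fingers below 0.05 N and distance between flask_100_bulb and mantle_100_nest below 0.01 m and distance between flask_250_bulb and mantle_250_nest below 0.01 m and distance between flask_500_bulb and mantle_500_nest below 0.01 m and angle between each of conical_flask_mid, measuring_cylinder_mid's own z axis and vertical below 0.2 rad); the robot touches nothing.
It fails at once if a flask falls: it moves faster than 0.5 m/s while out of the grip (a drop of more than about 12 mm) ((contact force between flask_50 and the fingers below 0.05 N and linear speed of flask_50 above 0.5 m/s) or (contact force between flask_100 and the fingers below 0.05 N and linear speed of flask_100 above 0.5 m/s) or (contact force between flask_250 and the fingers below 0.05 N and linear speed of flask_250 above 0.5 m/s) or (contact force between flask_500 and the fingers below 0.05 N and linear speed of flask_500 above 0.5 m/s)).
It fails at once if the conical flask is knocked over (tilted more than 0.5 rad) (angle between conical_flask_mid's own z axis and vertical above 0.5 rad).
It fails at once if the measuring cylinder is knocked over (tilted more than 0.5 rad) (angle between measuring_cylinder_mid's own z axis and vertical above 0.5 rad).
It also fails if it takes over 109 s, if anything falls off the work surface, if the arm or the gripper's body presses on something with over 40 N, if the wrist force passes 120 N, or if a joint passes its speed limit or range.

## Working session

There is one attempt and no reset: what is moved stays moved. The work goes in short steps, Python scripts to look and compute and a tool call to move; the robot and the scene stay as the last step left them, time stands still between calls to the robot, and variables do not carry over. Pictures are saved under pics/ and viewed, and the job is handed in when it is done.

Besides the shell and the picture viewer there is one more tool, called after "Emit:" as name(argument=value, ...), one argument or row to a line, values as JSON. jog_arm: Moves the arm, as the interface text tells. Its arguments: {"type":"object","properties":{"travel":{"type":"array"},"dr":{"type":"array"},"jaw":{"type":"number"},"newtons":{"type":"number"}},"required":["travel","dr"]}

```bash
mkdir -p pics; python3 - <<'E'
from rig import *
import cv2
s=observe(); print(s['time_s'],s['position'],s['tool_rot'],s['grip_width'],hold_point_z)
for n in ['scene','top','wrist']:
    d=get_image(n); cv2.imwrite(f'pics/{n}0.png',d['color'][:,:,::-1]); print(n,d['fovy'],d['cx'],d['cy'],d['R'],d['t'])
E
```

```text
0.0 [ 0.1497568  -0.52891716  0.23073243] [[ 9.62210567e-01  2.72306479e-01 -7.66183332e-05]
 [ 2.72306307e-01 -9.62209553e-01  1.43231473e-03]
 [ 3.16305689e-04 -1.39905202e-03 -9.99998971e-01]] 0.08561548723411803 0.0187
scene 44.82473350482328 317.2186680240138 192.48491004082513 [[-0.09771073  0.99509509 -0.01543964]
 [ 0.82235851  0.07199229 -0.56439666]
 [-0.5605168  -0.06784453 -0.82535933]] [ 0.04596611 -0.311375    1.62165303]
top 53.13250002947218 319.4076556898246 201.45445198806885 [[ 0.02641181 -0.99938318  0.02314451]
 [-0.99571314 -0.02835376 -0.08804213]
 [ 0.08864406 -0.02071994 -0.99584784]] [-0.03549811  0.45982304  1.25339391]
wrist 60.19741221753451 317.986361901133 198.2281146194059 [[ 0.27203596 -0.96228653 -0.00103828]
 [-0.91829259 -0.2599212   0.29862967]
 [-0.28763718 -0.08028456 -0.95436851]] [-0.54931252 -0.03859033  0.38056425]
```

View pics/scene0.png

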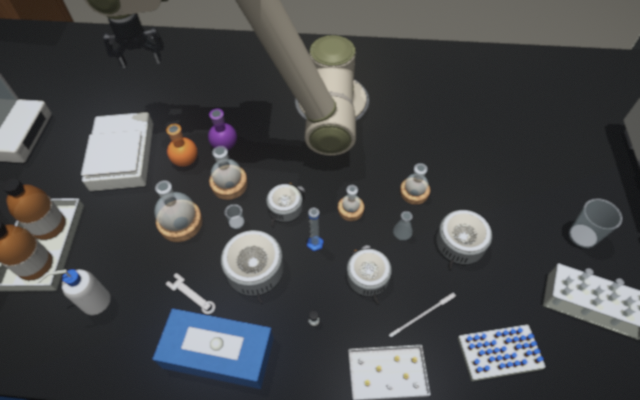

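View pics/top0.png

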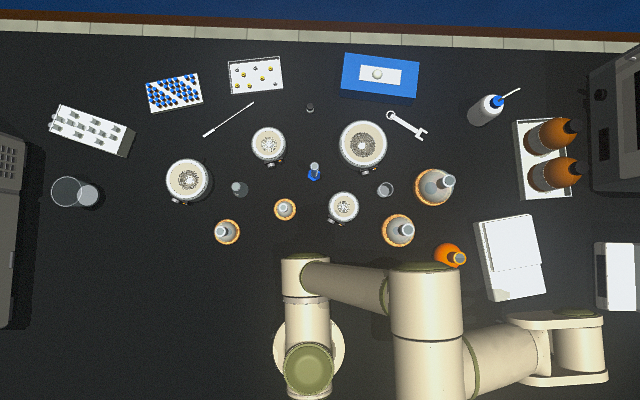

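View pics/wrist0.png

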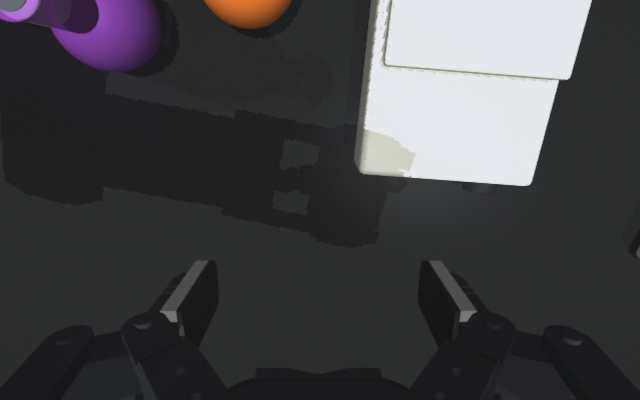

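```bash
cat > h.py <<'E'
import numpy as np, cv2
from rig import *
def K(d):
    f=200/np.tan(np.radians(d['fovy'])/2); return np.array([[f,0,d['cx']],[0,f,d['cy']],[0,0,1]])
def ray(d,p):
    R=np.array(d['R']);c=-R.T@np.array(d['t']); v=R.T@np.linalg.solve(K(d),[p[0],p[1],1]); return c,v/np.linalg.norm(v)
def onz(d,p,z):
    c,v=ray(d,p); return c+v*(z-c[2])/v[2]
def tri(ds,ps):
    A=0;b=0;L=[]
    for d,p in zip(ds,ps):
        c,v=ray(d,p);M=np.eye(3)-np.outer(v,v);A=A+M;b=b+M@c;L.append((c,v))
    X=np.linalg.solve(A,b); return X,[np.linalg.norm(np.cross(X-c,v)) for c,v in L]
def proj(d,X):
    q=K(d)@(np.array(d['R'])@X+d['t']); return q[:2]/q[2]
E
python3 - <<'E'
import cv2,numpy as np
t=cv2.imread('pics/top0.png')[110:260,140:480]; s=cv2.imread('pics/scene0.png')[120:310,140:510]
cv2.imwrite('pics/tc.png',cv2.resize(t,None,fx=2.35,fy=2.35,interpolation=cv2.INTER_CUBIC))
cv2.imwrite('pics/sc.png',cv2.resize(s,None,fx=2.16,fy=2.16,interpolation=cv2.INTER_CUBIC))
E
```

```text
(no output)
```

View pics/tc.png

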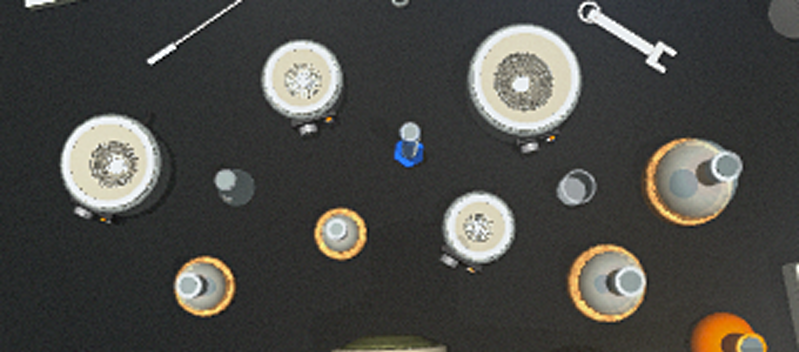

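View pics/sc.png

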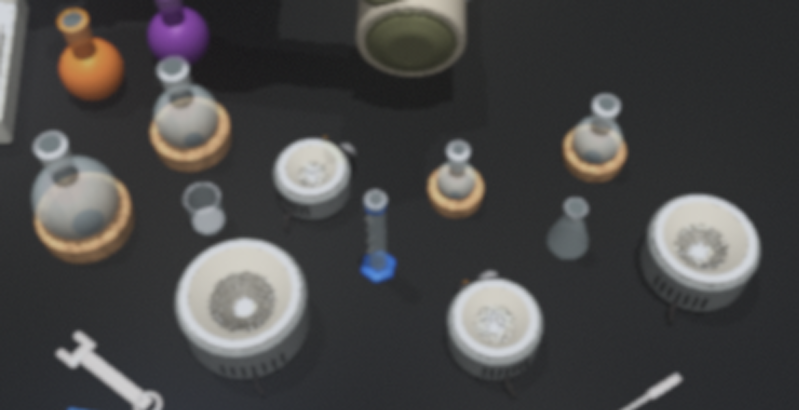

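```bash
cat > m.py <<'E'
from h import *
ds={n:get_image(n) for n in ['scene','top']}
man={'m50':((284,201),(343,206)),'m100':((369,270),(268,144)),'m250':((465,236),(187,180)),'m500':((252,261),(362,145))}
rings={'f50':((351,206),(285,209)),'f100':((415,187),(227,232)),'f250':((228,178),(398,230)),'f500':((177,215),(435,187))}
vis={}
for n in ds:
    im=ds[n]['color'][:,:,::-1].copy(); up=cv2.resize(im,None,fx=4,fy=4,interpolation=cv2.INTER_CUBIC); hsv=cv2.cvtColor(up,cv2.COLOR_BGR2HSV)
    i=0 if n=='scene' else 1
    ds[n]['E']={}
    mv=cv2.inRange(hsv,(0,0,185 if n=='scene' else 190),(180,255,255))
    mo=cv2.inRange(hsv,(5,75,90),(25,255,255))
    mo=cv2.morphologyEx(mo,cv2.MORPH_CLOSE,np.ones((9,9)))
    for dic,m in ((man,mv),(rings,mo)):
        cs,_=cv2.findContours(m,cv2.RETR_EXTERNAL,cv2.CHAIN_APPROX_NONE)
        for k,p in dic.items():
            q=np.array(p[i])*4+1.5
            best=[c for c in cs if len(c)>40 and np.linalg.norm(cv2.minEnclosingCircle(c)[0]-q)<60]
            if not best: print(n,k,'none');continue
            pts=cv2.convexHull(np.vstack(best))
            c=max(best,key=cv2.contourArea) if dic is man else np.vstack(best)
            h=cv2.convexHull(c)
            # dense hull
            hm=np.zeros(m.shape,np.uint8);cv2.fillPoly(hm,[h],255)
            c=cv2.findContours(hm,cv2.RETR_EXTERNAL,cv2.CHAIN_APPROX_NONE)[0][0]
            e=cv2.fitEllipse(c)
            ds[n]['E'][k]=((e[0][0]-1.5)/4,(e[0][1]-1.5)/4)
            print(n,k,np.round(ds[n]['E'][k],1),np.round(np.array(e[1])/4,1),round(e[2]))
            cv2.ellipse(up,e,(0,0,255),1); cv2.drawContours(up,[c],-1,(0,255,0),1)
    vis[n]=up
cv2.imwrite('pics/vt.png',cv2.resize(vis['top'][440:1040,560:1900],(800,358),interpolation=cv2.INTER_AREA))
cv2.imwrite('pics/vs.png',cv2.resize(vis['scene'][480:1240,560:2040],(800,411),interpolation=cv2.INTER_AREA))
for k in list(man)+list(rings):
    a,b=ds['scene']['E'].get(k),ds['top']['E'].get(k)
    if a and b:
        X,r=tri([ds['scene'],ds['top']],[a,b]); print(k,X.round(4),np.round(r,4))
E
python3 m.py
```

```text
scene m50 [283.6 197.2] [25.  30.8] 83
scene m100 [369.1 267. ] [34.8 39.4] 104
scene m250 [466.3 230.4] [38.1 48.4] 112
scene m500 [250.5 255.9] [48.8 56.8] 71
scene f50 [350.5 208.2] [22.1 28. ] 95
scene f100 [414.6 191.7] [21.5 31.9] 105
scene f250 [228.4 183.4] [28.6 40.1] 74
scene f500 [180.  223.7] [31.1 49.1] 65
top m50 [343.5 206.1] [27.9 28.3] 129
top m100 [267.7 142.6] [30.5 32.1] 66
top m250 [185.7 178.5] [38.6 40.4] 57
top m500 [363.2 142.9] [44.7 45.9] 122
top f50 [284.5 209. ] [22.4 22.6] 91
top f100 [226.6 231.4] [25.7 26.3] 60
top f250 [397.8 230.1] [33.3 33.9] 130
top f500 [429.8 187.9] [30.4 39.8] 153
m50 [ 0.4446 -0.0956  0.061 ] [0.0013 0.0013]
m100 [0.6354 0.1449 0.0651] [0.0015 0.0015]
m250 [0.5142 0.3886 0.0742] [0.0017 0.0017]
m500 [ 0.6396 -0.1502  0.0821] [0.0013 0.0013]
f50 [0.4339 0.0892 0.0134] [0.0013 0.0013]
f100 [0.3577 0.2701 0.0081] [0.0006 0.0006]
f250 [ 0.3763 -0.274   0.0091] [0.003 0.003]
f500 [ 0.5173 -0.3827 -0.0014] [0.0007 0.0007]
```

View pics/vt.png

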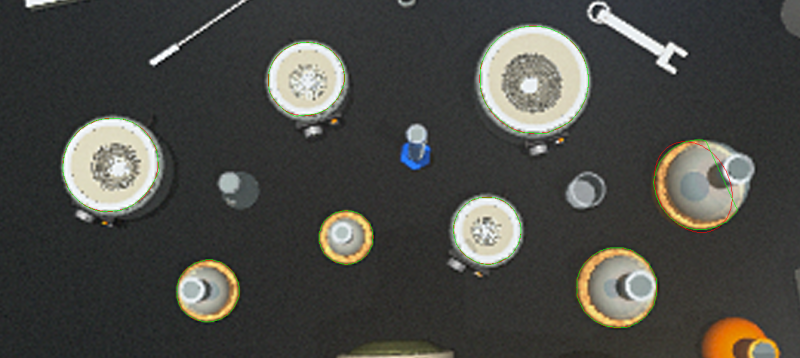

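View pics/vs.png

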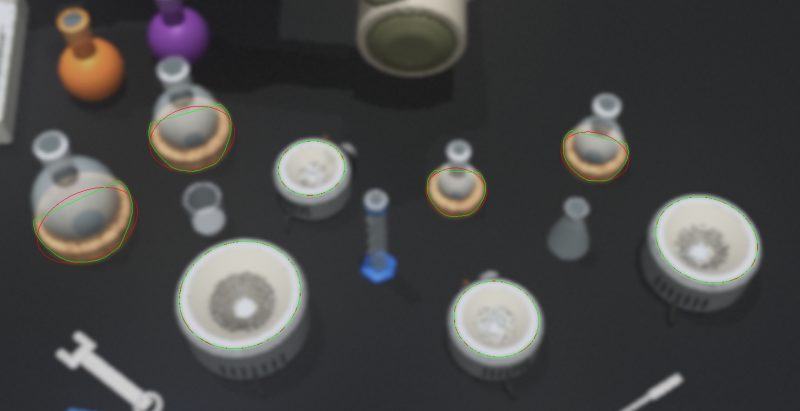

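```bash
python3 - <<'E'
import cv2,numpy as np
t=cv2.imread('pics/top0.png'); s=cv2.imread('pics/scene0.png')
T=[];S=[]
for (x,y) in [(284,208),(222,230),(402,228),(446,182)]:
    T.append(cv2.resize(t[y-17:y+17,x-17:x+17],(200,200),interpolation=cv2.INTER_CUBIC))
for (x,y) in [(351,193),(419,172),(220,156),(164,190)]:
    S.append(cv2.resize(s[y-17:y+17,x-17:x+17],(200,200),interpolation=cv2.INTER_CUBIC))
im=np.vstack([np.hstack(T),np.hstack(S)])
cv2.imwrite('pics/mouth.png',im)
E
```

```text
(no output)
```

View pics/mouth.png

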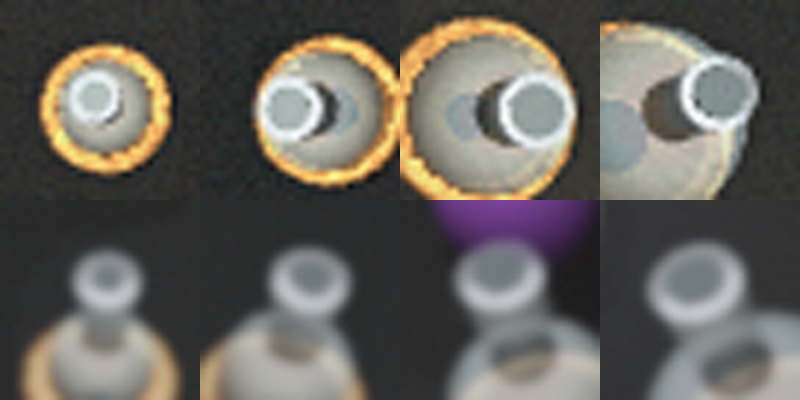

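```bash
python3 - <<'E'
from h import *
s,t=get_image('scene'),get_image('top')
P={'f50':((351.8,188.9),(282.7,207.1)),'f100':((420.6,167.8),(220.2,231.1)),'f250':((219.6,150.5),(407.9,229)),'f500':((162.9,185.4),(448.7,180.1)),'con':((405.5,215.5),(235,186)),'cyl':((313,212),(314,165)),'cylfoot':((315,243),(313.5,175)),'beaker':((233,209),(386,189))}
R={'f50':((350.5,208.2),(284.5,209)),'f100':((414.6,191.7),(226.6,231.4)),'f250':((228.4,183.4),(397.8,230.1)),'f500':((180,223.7),(429.8,187.9))}
for k,p in P.items():
    X,r=tri([s,t],p);print(k,X.round(4),np.round(r,4), 'ring top' if k in R else '', onz(t,R[k][1],.02 if k in('f50','f100') else .027).round(4) if k in R else '')
E
```

```text
f50 [0.433  0.0885 0.1072] [0.0015 0.0015] ring top [0.4335 0.0873 0.02  ]
f100 [0.3572 0.2674 0.1199] [0.0027 0.0027] ring top [0.3577 0.2669 0.02  ]
f250 [ 0.3768 -0.2705  0.1618] [0.0017 0.0017] ring top [ 0.3762 -0.2731  0.027 ]
f500 [ 0.5164 -0.3798  0.1839] [0.0013 0.0013] ring top [ 0.5136 -0.3748  0.027 ]
con [0.4936 0.2331 0.0919] [0.0001 0.0001]  
cyl [ 0.5509 -0.0008  0.1672] [0.001 0.001]  
cylfoot [ 5.475e-01 -1.000e-04  4.000e-03] [0.0017 0.0017]  
beaker [ 0.5003 -0.2242  0.0705] [0.0017 0.0017]
```

```bash
python3 - <<'E'
from h import *
s,t,w=get_image('scene'),get_image('top'),get_image('wrist')
print('purple mouth',onz(s,(217,117),.145).round(3),'bulb',onz(s,(222,136),.0425).round(3))
print('orange', tri([s,t],[(182,152),(445,254)]))
print('orange mouth',onz(s,(175,130),.145).round(3), onz(t,(459,257),.145).round(3))
print('wristcam',-w['R'].T@w['t'])
E
```

```text
purple mouth [ 0.243 -0.308  0.145] bulb [ 0.226 -0.316  0.042]
orange (array([ 0.30598143, -0.41600587,  0.05295203]), [np.float64(0.0012834060958130682), np.float64(0.0012834060958131412)])
orange mouth [ 0.301 -0.416  0.145] [ 0.301 -0.424  0.145]
wristcam [ 0.2234639  -0.50812625  0.37462213]
```

Emit:
jog_arm(
  travel=[
    [0.0305,0.0125,0.0025],
    [0.0305,0.0125,0.0025],
    [0.0305,0.0125,0.0025],
    [0.0305,0.0125,0.0025],
    [0.0305,0.0125,0.0025],
    [0.0305,0.0125,0.0025],
    [0.0305,0.0125,0.0025],
    [0.0305,0.0125,0.0025],
    [0.0305,0.0125,0.0025],
    [0.0305,0.0125,0.0025],
    [0.0,0.0,0.0],
  ],
  dr=[
    [0,0,0],
    [0,0,0],
    [0,0,0],
    [0,0,0],
    [0,0,0],
    [0,0,0],
    [0,0,0],
    [0,0,0],
    [0,0,0],
    [0,0,0],
    [0,0,0],
  ],
  jaw=0.07,
  newtons=25,
)

```text
time_s: 1.42
position: [0.459, -0.4016, 0.2564]
tool_rot: [[0.961, 0.277, 0.002], [0.277, -0.961, 0.0], [0.002, 0.0, -1.0]]
ft_force: [-0.3, -0.8, -0.3]
grip_width: 0.0697
```

```bash
python3 - <<'E'
from h import *
w=get_image('wrist'); cv2.imwrite('pics/w1.png',w['color'][:,:,::-1])
print(proj(w,np.array([.5164,-.3798,.184])),-w['R'].T@w['t'],observe()['position'])
E
```

```text
[309.87353719 116.96207011] [ 0.53238838 -0.38023238  0.39991099] [ 0.45693782 -0.4027813   0.25615393]
```

View pics/w1.png

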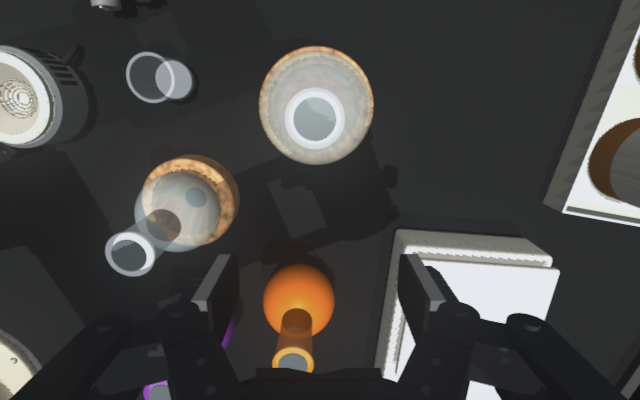

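```bash
python3 - <<'E'
from h import *
w,s,t=get_image('wrist'),get_image('scene'),get_image('top')
print('f500 mouth',onz(w,(315,118),.184).round(4),'ring',onz(w,(316,105),.03).round(4))
print('f500 3view',tri([w,s,t],[(315,118),(162.9,185.4),(448.7,180.1)]))
print('f250 mouth',onz(w,(131,254),.162).round(4),'3v',tri([w,s,t],[(131,254),(219.6,150.5),(407.9,229)]))
print(observe()['position'])
E
```

```text
f500 mouth [ 0.5145 -0.3842  0.184 ] ring [ 0.516  -0.3836  0.03  ]
f500 3view (array([ 0.51521416, -0.38208266,  0.1808561 ]), [np.float64(0.0023296516034352565), np.float64(0.00240021671615701), np.float64(0.0018898225502000353)])
f250 mouth [ 0.3773 -0.2777  0.162 ] 3v (array([ 0.37468978, -0.27301009,  0.15691481]), [np.float64(0.002499550704200497), np.float64(0.003097873301272237), np.float64(0.002474049023496062)])
[ 0.45417913 -0.40446675  0.25614313]
```

Emit:
jog_arm(
  travel=[
    [0.02,0.007,0],
    [0.02,0.007,0],
    [0.02,0.0074,0],
    [0,0,0],
    [0,0,0],
    [0,0,-0.02],
    [0,0,-0.02],
    [0,0,-0.02],
    [0,0,-0.02],
    [0,0,-0.02],
    [0,0,-0.009],
    [0,0,0],
    [0,0,0],
  ],
  dr=[
    [0,0,0],
    [0,0,0],
    [0,0,0],
    [0,0,0],
    [0,0,0],
    [0,0,0],
    [0,0,0],
    [0,0,0],
    [0,0,0],
    [0,0,0],
    [0,0,0],
    [0,0,0],
    [0,0,0],
  ],
)

```text
time_s: 2.7
position: [0.5142, -0.3835, 0.148]
tool_rot: [[0.962, 0.271, 0.0], [0.271, -0.962, -0.0], [0.0, 0.0, -1.0]]
ft_force: [0.4, -0.4, 1.0]
grip_width: 0.0699
```

```bash
python3 - <<'E'
from h import *
w=get_image('wrist'); cv2.imwrite('pics/w2.png',w['color'][:,:,::-1]);print(observe()['position'],observe()['time_s'])
E
```

```text
[ 0.51460999 -0.38362301  0.1486698 ] 2.75
```

View pics/w2.png

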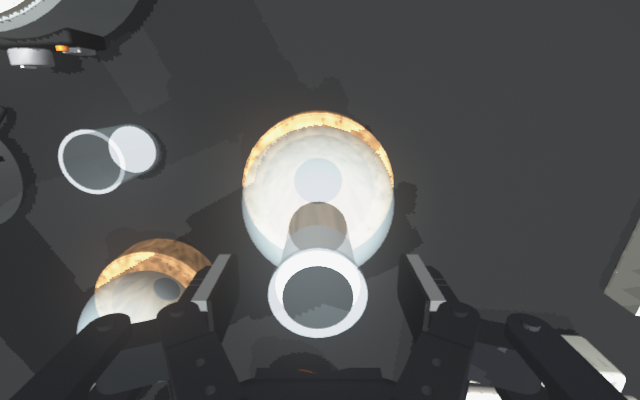

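The mouth at (318,294) sits centred between the fingers (pads at about 215 and 422).

```bash
python3 - <<'E'
from h import *
w=get_image('wrist'); 
for z in (.18,.184): print(onz(w,(318,294),z))
print(observe()['position'])
E
```

```text
[ 0.51851906 -0.3822562   0.18      ]
[ 0.5210035  -0.38154735  0.184     ]
[ 0.51483527 -0.3835465   0.14890551]
```

Emit:
jog_arm(
  travel=[
    [0,0,0],
    [0,0,0],
    [0,0,0],
    [0,0,0],
    [0,0,0],
    [0,0,0],
  ],
  dr=[
    [0,0,0],
    [0,0,0],
    [0,0,0],
    [0,0,0],
    [0,0,0],
    [0,0,0],
  ],
  jaw=0.02,
  newtons=30,
)

```text
time_s: 3.3
position: [0.515, -0.3829, 0.148]
tool_rot: [[0.962, 0.272, 0.001], [0.272, -0.962, -0.001], [0.001, 0.001, -1.0]]
ft_force: [0.1, 0.1, 5.1]
grip_width: 0.0323
```

Emit:
jog_arm(
  travel=[
    [0,0,0.005],
    [0,0,0.01],
    [0,0,0.02],
    [0,0,0.025],
    [0,0,0.025],
    [0,0,0.025],
    [0,0,0.015],
    [0,0,0.005],
    [0,0,0],
  ],
  dr=[
    [0,0,0],
    [0,0,0],
    [0,0,0],
    [0,0,0],
    [0,0,0],
    [0,0,0],
    [0,0,0],
    [0,0,0],
    [0,0,0],
  ],
)

```text
time_s: 4.05
position: [0.5149, -0.3829, 0.2786]
tool_rot: [[0.962, 0.272, 0.001], [0.272, -0.962, -0.002], [0.001, 0.002, -1.0]]
ft_force: [0.5, 1.1, -1.9]
grip_width: 0.0322
```

```bash
python3 - <<'E'
from h import *
for n in ('wrist','scene'):
    w=get_image(n); cv2.imwrite(f'pics/{n}3.png',w['color'][:,:,::-1])
print(observe()['position'],observe()['ft_force'])
E
```

```text
[ 0.51449347 -0.38256019  0.27607087] [-0.38978229 -0.01273821 -2.26505849]
```

View pics/wrist3.png

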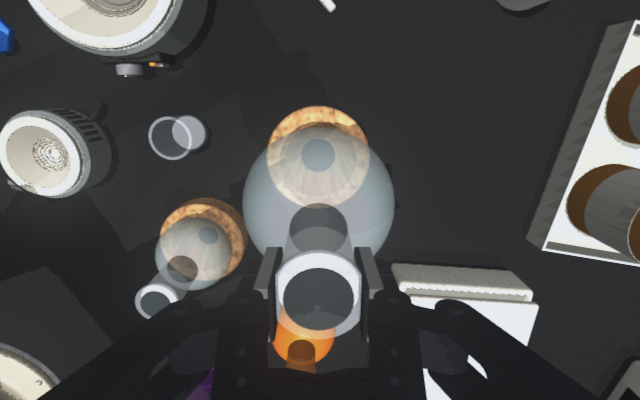

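View pics/scene3.png

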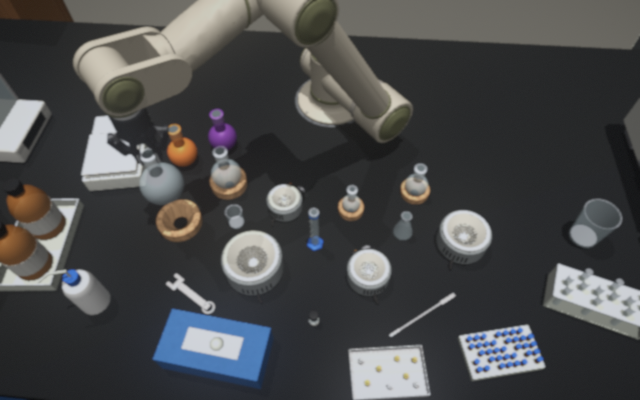

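```bash
python3 - <<'E'
from h import *
w=get_image('wrist');p=observe()['position'];R=np.array(observe()['tool_rot'])
for q,z in (((319,198),.196),((318,294),.313)):
    X=onz(w,q,z); print(X.round(4), (R.T@(X-p)).round(4))
print(p)
E
```

```text
[ 0.5211 -0.381   0.196 ] [0.0069 0.0006 0.0797]
[ 0.522  -0.3803  0.313 ] [ 0.0078 -0.0002 -0.0373]
[ 0.51445988 -0.38249821  0.27571394]
```

Emit:
jog_arm(
  travel=[
    [0.006,0.011,0],
    [0.012,0.022,0],
    [0.012,0.022,0],
    [0.013,0.024,0],
    [0.013,0.024,0],
    [0.013,0.024,0],
    [0.013,0.024,0],
    [0.013,0.024,0],
    [0.012,0.022,0],
    [0.011,0.021,0],
    [0.005,0.011,0],
    [0,0,0],
    [0,0,0],
    [0,0,0],
  ],
  dr=[
    [0,0,0],
    [0,0,0],
    [0,0,0],
    [0,0,0],
    [0,0,0],
    [0,0,0],
    [0,0,0],
    [0,0,0],
    [0,0,0],
    [0,0,0],
    [0,0,0],
    [0,0,0],
    [0,0,0],
    [0,0,0],
  ],
)

```text
time_s: 5.37
position: [0.6373, -0.1547, 0.277]
tool_rot: [[0.962, 0.271, -0.001], [0.271, -0.962, -0.0], [-0.001, -0.0, -1.0]]
ft_force: [0.3, -0.4, -2.1]
grip_width: 0.032
```

```bash
python3 - <<'E'
from h import *
for n in ('wrist','top'):
    w=get_image(n); cv2.imwrite(f'pics/{n}4.png',w['color'][:,:,::-1])
print(observe()['position'],observe()['ft_force'])
E
```

```text
[ 0.63729613 -0.15499704  0.27723714] [-1.09993625 -0.76398274 -2.34721793]
```

View pics/wrist4.png

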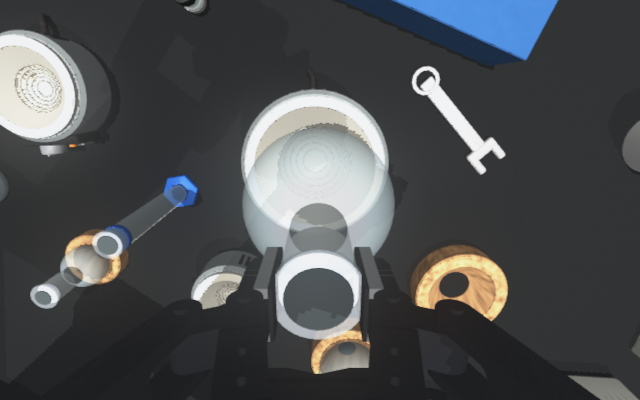

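```bash
python3 - <<'E'
from h import *
w,s,t=get_image('wrist'),get_image('scene'),get_image('top');o=observe();p=o['position'];R=np.array(o['tool_rot'])
u=w['color']
for z in (.19,.196,.2):
  X=onz(w,(319,198),z); print(X.round(4),(w['R']@X+w['t'])[2].round(4))
c=np.array([.6396,-.1502,.083])
th=np.linspace(0,2*np.pi,90)
for name,c in (('a',np.array([.6396,-.1502,.083])),('b',np.array([.6396,-.1502,.084]))):
  for r in (.06,):
    P=np.array([proj(w,c+[r*np.cos(a),r*np.sin(a),0]) for a in th]); print(P.min(0),P.max(0))
im=u[:,:,::-1].copy()
for r,col in ((.06,(0,0,255)),(.0665,(0,255,0))):
    P=np.array([proj(w,c+[r*np.cos(a),r*np.sin(a),0]) for a in th]); cv2.polylines(im,[P.astype(int)],True,col,1)
P=np.array([.6396+.005,-.1502,.196])
cv2.imwrite('pics/w4o.png',cv2.resize(im[60:320,200:440],None,fx=2.3,fy=2.3))
print(p,o['time_s'])
E
```

```text
[ 0.6418 -0.1543  0.19  ] 0.2416
[ 0.6436 -0.1538  0.196 ] 0.2353
[ 0.6448 -0.1534  0.2   ] 0.2311
[253.85704435 104.65503457] [374.34841033 223.06559049]
[253.67818523 104.69793624] [374.50565722 223.41721054]
[ 0.63748155 -0.1546051   0.27735449] 5.6167
```

View pics/w4o.png

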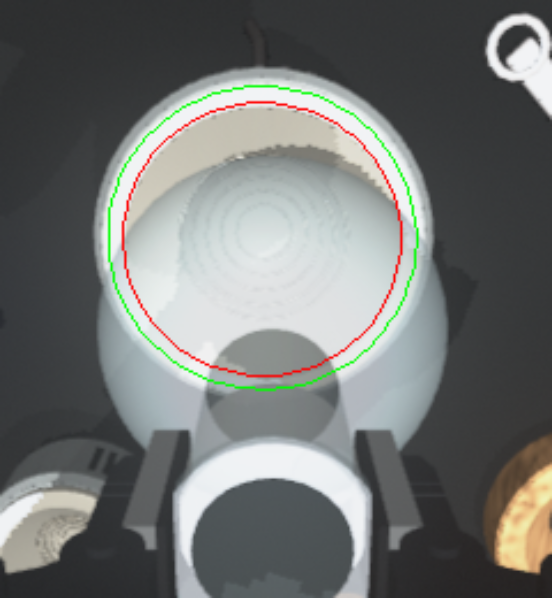

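View pics/top4.png

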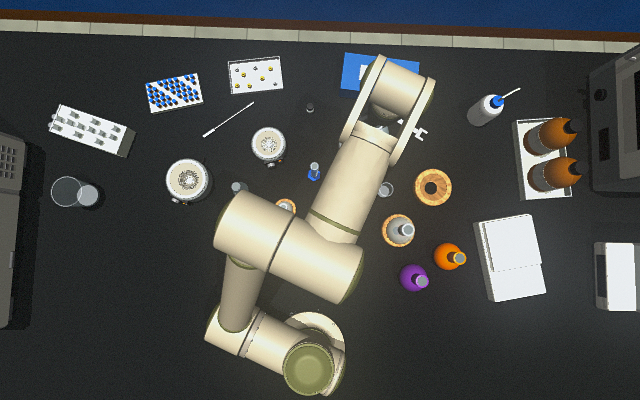

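Emit:
jog_arm(
  travel=[
    [-0.0015,0.002,0],
    [-0.0015,0.002,0],
    [0,0,-0.01],
    [0,0,-0.02],
    [0,0,-0.02],
    [0,0,-0.02],
    [0,0,-0.01],
    [0,0,-0.005],
    [0,0,0],
    [0,0,0],
  ],
  dr=[
    [0,0,0],
    [0,0,0],
    [0,0,0],
    [0,0,0],
    [0,0,0],
    [0,0,0],
    [0,0,0],
    [0,0,0],
    [0,0,0],
    [0,0,0],
  ],
)

```text
time_s: 6.45
position: [0.6351, -0.1499, 0.1933]
tool_rot: [[0.962, 0.272, 0.001], [0.272, -0.962, -0.001], [0.001, 0.001, -1.0]]
ft_force: [-0.1, 0.9, -2.3]
grip_width: 0.0319
```

Emit:
jog_arm(
  travel=[
    [0,0,-0.003],
    [0,0,-0.002],
    [0,0,0],
  ],
  dr=[
    [0,0,0],
    [0,0,0],
    [0,0,0],
  ],
)

```text
time_s: 6.7
position: [0.6348, -0.1498, 0.1874]
tool_rot: [[0.962, 0.272, 0.0], [0.272, -0.962, -0.0], [0.0, 0.0, -1.0]]
ft_force: [0.7, -0.8, -2.4]
grip_width: 0.0324
```

```bash
python3 - <<'E'
from h import *
w=get_image('wrist'); cv2.imwrite(f'pics/w5.png',w['color'][:,:,::-1])
print(observe()['position'],observe()['ft_force'])
E
```

```text
[ 0.63475867 -0.14979812  0.18748781] [-1.33914571  0.05382987 -2.34943425]
```

View pics/w5.png

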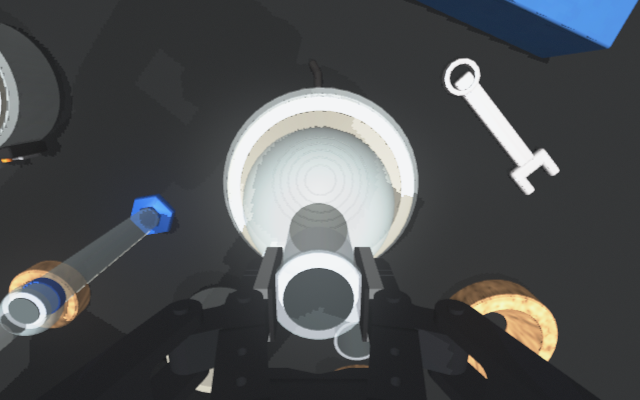

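Emit:
jog_arm(
  travel=[
    [0,0,-0.002],
    [0,0,-0.002],
    [0,0,0],
    [0,0,0],
  ],
  dr=[
    [0,0,0],
    [0,0,0],
    [0,0,0],
    [0,0,0],
  ],
)

```text
time_s: 7.08
position: [0.6353, -0.1502, 0.1838]
tool_rot: [[0.962, 0.272, 0.002], [0.272, -0.962, -0.001], [0.002, 0.001, -1.0]]
ft_force: [2.7, -2.3, 0.5]
grip_width: 0.0321
```

Emit:
jog_arm(
  travel=[
    [0,0,-0.001],
    [0,0,-0.001],
    [0,0,0],
    [0,0,0],
  ],
  dr=[
    [0,0,0],
    [0,0,0],
    [0,0,0],
    [0,0,0],
  ],
)

```text
time_s: 7.42
position: [0.6356, -0.1504, 0.1823]
tool_rot: [[0.962, 0.272, 0.003], [0.272, -0.962, -0.002], [0.003, 0.003, -1.0]]
ft_force: [4.8, -4.6, 3.5]
grip_width: 0.0319
```

Emit:
jog_arm(
  travel=[
    [0,0,-0.001],
    [0,0,-0.001],
    [0,0,0],
    [0,0,0],
  ],
  dr=[
    [0,0,0],
    [0,0,0],
    [0,0,0],
    [0,0,0],
  ],
)

```text
time_s: 7.75
position: [0.636, -0.1504, 0.1821]
tool_rot: [[0.962, 0.272, 0.006], [0.272, -0.962, -0.003], [0.005, 0.004, -1.0]]
ft_force: [3.0, -1.9, 13.1]
grip_width: 0.0322
```

Emit:
jog_arm(
  travel=[
    [0.0005,-0.0005,0.001],
    [0,0,0],
    [0,0,0],
  ],
  dr=[
    [0,0,0],
    [0,0,0],
    [0,0,0],
  ],
)

```text
time_s: 8.0
position: [0.6361, -0.1506, 0.1822]
tool_rot: [[0.962, 0.272, 0.004], [0.272, -0.962, -0.002], [0.003, 0.003, -1.0]]
ft_force: [2.3, -1.9, 9.1]
grip_width: 0.0324
```

Emit:
jog_arm(
  travel=[
    [0,0,0],
    [0,0,0],
    [0,0,0],
    [0,0,0],
  ],
  dr=[
    [0,0,0],
    [0,0,0],
    [0,0,0],
    [0,0,0],
  ],
  jaw=0.065,
)

```text
time_s: 8.33
position: [0.6348, -0.15, 0.1797]
tool_rot: [[0.962, 0.272, -0.002], [0.272, -0.962, 0.001], [-0.001, -0.001, -1.0]]
ft_force: [0.6, 0.6, 0.2]
grip_width: 0.0653
```

```bash
python3 - <<'E'
from h import *
w=get_image('wrist'); cv2.imwrite(f'pics/w6.png',w['color'][:,:,::-1])
w=get_image('scene'); cv2.imwrite(f'pics/s6.png',w['color'][:,:,::-1])
print(observe()['position'],observe()['ft_force'])
E
```

```text
[ 0.63501572 -0.15012558  0.1799063 ] [-1.27086873 -0.12226158 -0.17178715]
```

View pics/w6.png

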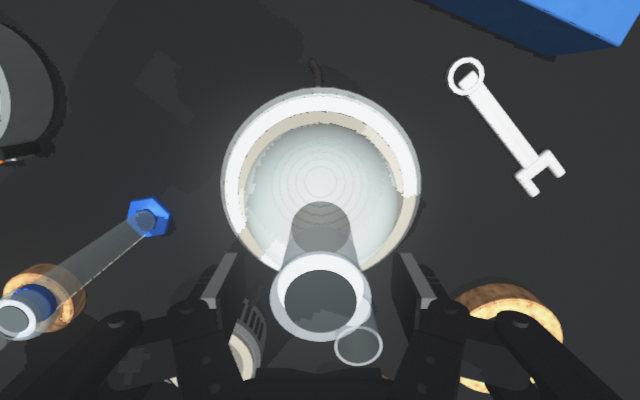

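View pics/s6.png

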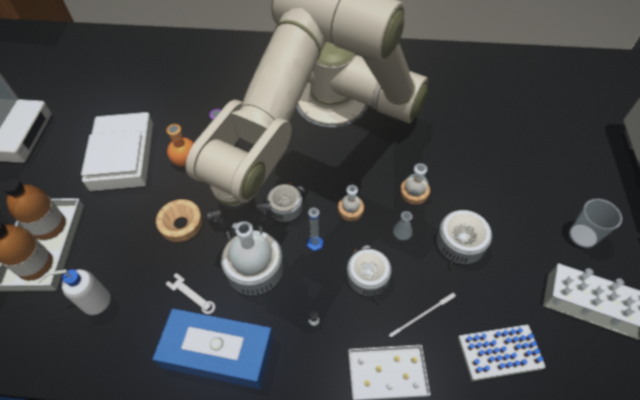

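Emit:
jog_arm(
  travel=[
    [0,0,0.01],
    [0,0,0.02],
    [0,0,0.03],
    [0,0,0.03],
    [0,0,0.01],
    [-0.015,-0.008,0],
    [-0.029,-0.014,0],
    [-0.031,-0.0145,0],
    [-0.031,-0.0145,0],
    [-0.031,-0.0145,0],
    [-0.031,-0.0145,0],
    [-0.031,-0.0145,-0.01],
    [-0.031,-0.0145,-0.015],
    [-0.02,-0.01,-0.01],
    [-0.009,-0.005,0],
    [0,0,0],
    [0,0,0],
    [0,0,0],
  ],
  dr=[
    [0,0,0],
    [0,0,0],
    [0,0,0],
    [0,0,0],
    [0,0,0],
    [0,0,0],
    [0,0,0],
    [0,0,0],
    [0,0,0],
    [0,0,0],
    [0,0,0],
    [0,0,0],
    [0,0,0],
    [0,0,0],
    [0,0,0],
    [0,0,0],
    [0,0,0],
    [0,0,0],
  ],
  jaw=0.07,
)

```text
time_s: 9.93
position: [0.3774, -0.2742, 0.2462]
tool_rot: [[0.962, 0.273, 0.001], [0.273, -0.962, -0.001], [0.001, 0.001, -1.0]]
ft_force: [0.2, -1.0, -1.1]
grip_width: 0.0702
```

```bash
python3 - <<'E'
from h import *
w=get_image('wrist'); cv2.imwrite(f'pics/w7.png',w['color'][:,:,::-1])
w=get_image('top'); cv2.imwrite(f'pics/t7.png',w['color'][:,:,::-1])
print(observe()['position'],observe()['ft_force'])
E
```

```text
[ 0.37733317 -0.27395416  0.24578623] [0.03694006 0.11201805 0.28972941]
```

View pics/w7.png

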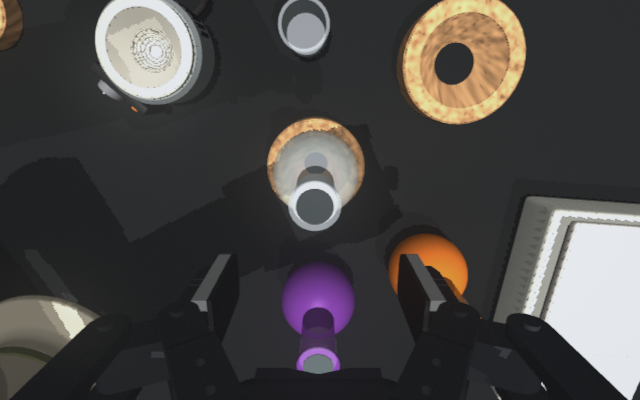

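View pics/t7.png

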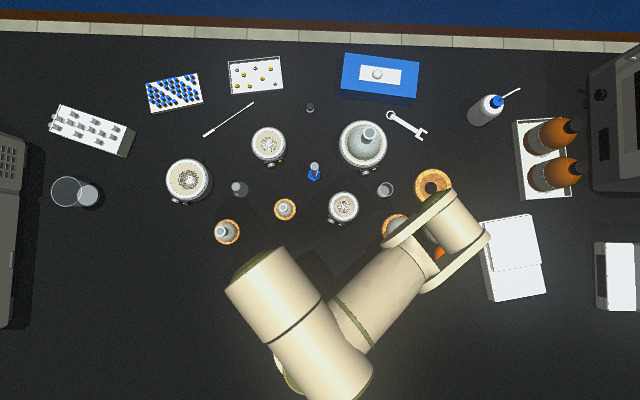

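The clear 250 flask in its cork ring is at (315,205). The purple one (318,300) and the orange one (428,270) are look-alikes.

```bash
python3 - <<'E'
from h import *
w,s,t=get_image('wrist'),get_image('scene'),get_image('top');p=observe()['position'];R=np.array(observe()['tool_rot'])
for z in (.157,.162): X=onz(w,(315,205),z); print(X.round(4),(R.T@(X-p)).round(4))
X=onz(w,(316,166),.045);print(X,(R.T@(X-p)).round(4))
print(p)
E
```

```text
[ 0.3757 -0.2721  0.157 ] [-0.0006 -0.0021  0.0884]
[ 0.3773 -0.2717  0.162 ] [ 0.0011 -0.0021  0.0834]
[ 0.37991508 -0.27113564  0.045     ] [ 0.0037 -0.0019  0.2004]
[ 0.37686698 -0.27397573  0.24541535]
```

Emit:
jog_arm(
  travel=[
    [0.001,0.002,-0.01],
    [0,0,-0.02],
    [0,0,-0.025],
    [0,0,-0.025],
    [0,0,-0.02],
    [0,0,-0.015],
    [0,0,-0.005],
    [0,0,0],
    [0,0,0],
  ],
  dr=[
    [0,0,0],
    [0,0,0],
    [0,0,0],
    [0,0,0],
    [0,0,0],
    [0,0,0],
    [0,0,0],
    [0,0,0],
    [0,0,0],
  ],
)

```text
time_s: 10.93
position: [0.3777, -0.2725, 0.1259]
tool_rot: [[0.962, 0.273, 0.001], [0.273, -0.962, -0.001], [0.0, 0.001, -1.0]]
ft_force: [-0.2, 0.4, 0.7]
grip_width: 0.07
```

Emit:
jog_arm(
  travel=[
    [0,0,0],
    [0,0,0],
    [0,0,0],
    [0,0,0],
    [0,0,0],
    [0,0,0],
  ],
  dr=[
    [0,0,0],
    [0,0,0],
    [0,0,0],
    [0,0,0],
    [0,0,0],
    [0,0,0],
  ],
  jaw=0.02,
)

```text
time_s: 11.43
position: [0.3775, -0.2724, 0.1261]
tool_rot: [[0.962, 0.272, 0.001], [0.272, -0.962, -0.001], [0.001, 0.001, -1.0]]
ft_force: [-0.4, 1.2, 7.2]
grip_width: 0.0326
```

Emit:
jog_arm(
  travel=[
    [0,0,0.005],
    [0,0,0.01],
    [0,0,0.02],
    [0,0,0.03],
    [0,0,0.03],
    [0,0,0.03],
    [0,0,0.015],
    [0,0,0.005],
    [0,0,0],
    [0,0,0],
  ],
  dr=[
    [0,0,0],
    [0,0,0],
    [0,0,0],
    [0,0,0],
    [0,0,0],
    [0,0,0],
    [0,0,0],
    [0,0,0],
    [0,0,0],
    [0,0,0],
  ],
)

```text
time_s: 12.27
position: [0.3769, -0.272, 0.2693]
tool_rot: [[0.962, 0.272, -0.001], [0.272, -0.962, 0.001], [-0.001, -0.002, -1.0]]
ft_force: [-0.5, 0.4, -1.9]
grip_width: 0.0322
```

```bash
python3 - <<'E'
from h import *
w=get_image('wrist'); cv2.imwrite(f'pics/w8.png',w['color'][:,:,::-1])
print(observe()['position'],observe()['ft_force'],observe()['q'])
E
```

```text
[ 0.37688486 -0.27187459  0.26893439] [-0.03410083  0.38484963 -2.44380618] [-5.04516759e+01  1.16538223e+01  8.27604761e+01  2.12320184e-04
  8.57441708e+01  2.37501444e+01]
```

View pics/w8.png

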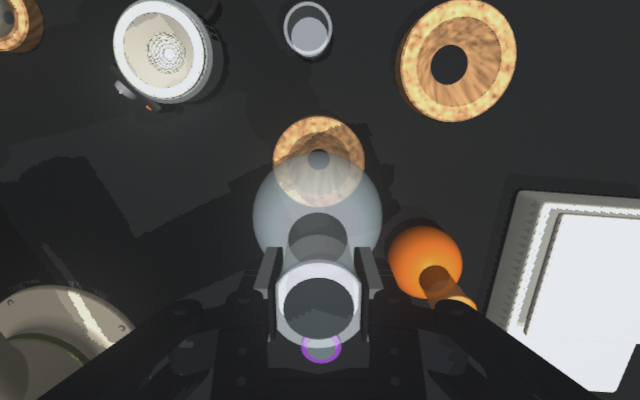

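Emit:
jog_arm(
  travel=[
    [0.003,0.012,0],
    [0.005,0.024,0],
    [0.0065,0.0315,0],
    [0.0065,0.0315,0],
    [0.0065,0.0315,0],
    [0.0065,0.0315,0],
    [0.0065,0.0315,0],
    [0.0065,0.0315,0],
    [0.0065,0.0315,0],
    [0.0065,0.0315,0],
    [0.0065,0.0315,0],
    [0.0065,0.0315,0],
  ],
  dr=[
    [0,0,0],
    [0,0,0],
    [0,0,0],
    [0,0,0],
    [0,0,0],
    [0,0,0],
    [0,0,0],
    [0,0,0],
    [0,0,0],
    [0,0,0],
    [0,0,0],
    [0,0,0],
  ],
)

```text
time_s: 13.32
position: [0.4495, 0.0811, 0.2694]
tool_rot: [[0.962, 0.273, -0.002], [0.273, -0.962, 0.0], [-0.002, -0.001, -1.0]]
ft_force: [0.1, -0.6, -1.0]
grip_width: 0.0322
```

Emit:
jog_arm(
  travel=[
    [0.0065,0.0315,0],
    [0.0065,0.0315,0],
    [0.0065,0.0315,0],
    [0.0065,0.0315,0],
    [0.0065,0.0315,0],
    [0.0065,0.0315,0],
    [0.0065,0.0315,0],
    [0.0065,0.0315,0],
    [0.006,0.028,0],
    [0.004,0.02,0],
    [0.002,0.01,0],
    [0,0,0],
    [0,0,0],
  ],
  dr=[
    [0,0,0],
    [0,0,0],
    [0,0,0],
    [0,0,0],
    [0,0,0],
    [0,0,0],
    [0,0,0],
    [0,0,0],
    [0,0,0],
    [0,0,0],
    [0,0,0],
    [0,0,0],
    [0,0,0],
  ],
)

```text
time_s: 14.4
position: [0.5135, 0.389, 0.269]
tool_rot: [[0.962, 0.273, -0.002], [0.273, -0.962, -0.001], [-0.002, 0.001, -1.0]]
ft_force: [0.5, -0.1, -1.7]
grip_width: 0.0319
```

```bash
cat > ov.py <<'E'
from h import *
import sys
x,y,z,r1,r2=map(float,sys.argv[1:6]); out=sys.argv[6]
w=get_image('wrist'); im=w['color'][:,:,::-1].copy(); cv2.imwrite(f'pics/{out}raw.png',im)
th=np.linspace(0,2*np.pi,90)
for r,col in ((r1,(0,0,255)),(r2,(0,255,0))):
    P=np.array([proj(w,np.array([x+r*np.cos(a),y+r*np.sin(a),z])) for a in th]); cv2.polylines(im,[P.astype(int)],True,col,1)
cv2.imwrite(f'pics/{out}.png',im); o=observe(); print(o['position'],o['time_s'],o['ft_force'])
E
python3 ov.py .5142 .3886 .074 .0505 .065 w9
```

```text
[0.5136894  0.38843615 0.26951533] 14.45 [ 0.68296692 -0.15233457 -1.26493134]
```

View pics/w9.png

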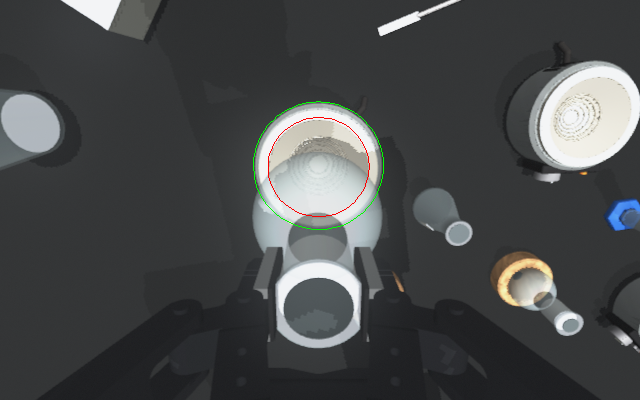

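```bash
python3 - <<'E'
from h import *
w=get_image('wrist');o=observe();p=o['position'];R=np.array(o['tool_rot'])
c,v=ray(w,(318,217))
for D in (.224,.228): print((c+v*D).round(4),(R.T@(c+v*D-p)).round(4))
c,v=ray(w,(319,198))
print('500 at same pose',(R.T@(c+v*.244-p)).round(4))
E
python3 - <<'E'
import cv2
a=cv2.imread('pics/w9raw.png')[90:350,200:440]
cv2.imwrite('pics/w9c.png',cv2.resize(a,None,fx=2.3,fy=2.3,interpolation=cv2.INTER_CUBIC))
E
```

```text
[0.5118 0.388  0.2031] [-0.0019 -0.0005  0.0669]
[0.5104 0.3876 0.1993] [-0.0033 -0.0005  0.0706]
500 at same pose [0.0037 0.0002 0.09  ]
```

View pics/w9c.png

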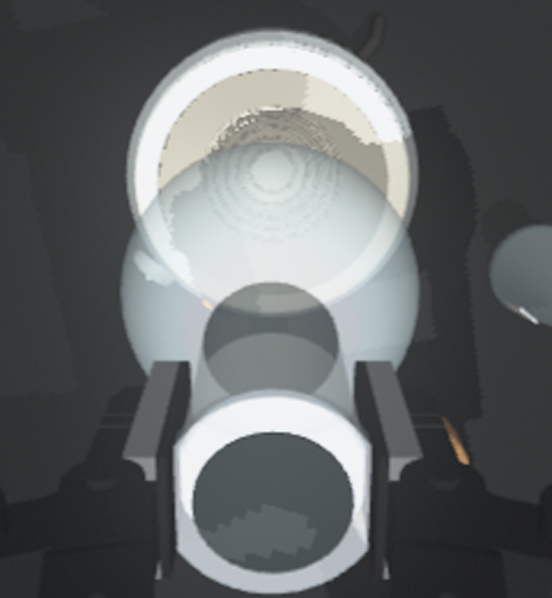

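Emit:
jog_arm(
  travel=[
    [0.0015,0,-0.01],
    [0,0,-0.02],
    [0,0,-0.025],
    [0,0,-0.025],
    [0,0,-0.02],
    [0,0,-0.01],
    [0,0,-0.005],
    [0,0,0],
    [0,0,0],
  ],
  dr=[
    [0,0,0],
    [0,0,0],
    [0,0,0],
    [0,0,0],
    [0,0,0],
    [0,0,0],
    [0,0,0],
    [0,0,0],
    [0,0,0],
  ],
)

```text
time_s: 15.25
position: [0.5162, 0.3887, 0.1563]
tool_rot: [[0.962, 0.272, 0.001], [0.272, -0.962, 0.001], [0.002, -0.0, -1.0]]
ft_force: [0.5, -0.3, -1.8]
grip_width: 0.0318
```

Emit:
jog_arm(
  travel=[
    [0,0,-0.001],
    [0,0,-0.001],
    [0,0,-0.001],
    [0,0,0],
    [0,0,0],
  ],
  dr=[
    [0,0,0],
    [0,0,0],
    [0,0,0],
    [0,0,0],
    [0,0,0],
  ],
)

```text
time_s: 15.67
position: [0.5159, 0.3888, 0.1529]
tool_rot: [[0.962, 0.272, 0.001], [0.272, -0.962, 0.001], [0.001, -0.0, -1.0]]
ft_force: [-0.4, -0.5, 1.1]
grip_width: 0.0325
```

Emit:
jog_arm(
  travel=[
    [0,0,-0.001],
    [0,0,-0.001],
    [0,0,0],
    [0,0,0],
  ],
  dr=[
    [0,0,0],
    [0,0,0],
    [0,0,0],
    [0,0,0],
  ],
)

```text
time_s: 16.0
position: [0.5165, 0.3891, 0.1527]
tool_rot: [[0.962, 0.272, 0.004], [0.272, -0.962, 0.002], [0.004, -0.001, -1.0]]
ft_force: [-2.1, -1.5, 11.5]
grip_width: 0.0321
```

```bash
python3 ov.py .5142 .3886 .074 .0505 .065 w10
```

```text
[0.51647921 0.38906306 0.15274128] 16.05 [-0.87642775 -0.69664697 11.23208607]
```

View pics/w10.png

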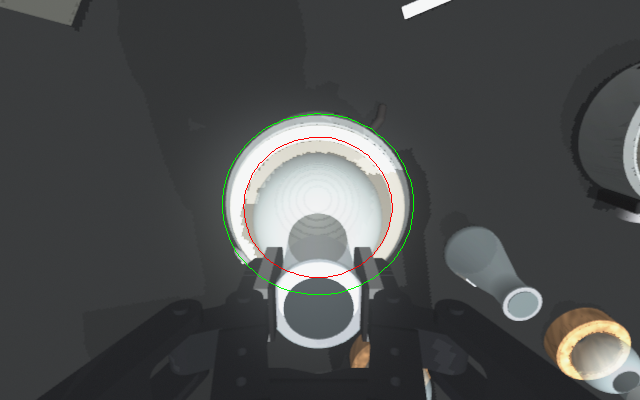

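```bash
python3 - <<'E'
from h import *
import cv2
s=get_image('scene')['color'][:,:,::-1];t=get_image('top')['color'][:,:,::-1]
def c(im,x,y,h=25): return cv2.resize(im[y-h:y+h,x-h:x+h],(390,390),interpolation=cv2.INTER_CUBIC)
cv2.imwrite('pics/c11.png',np.hstack([c(s,246,240),c(t,363,140)]))
cv2.imwrite('pics/s11.png',s)
E
```

```text
(no output)
```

View pics/c11.png

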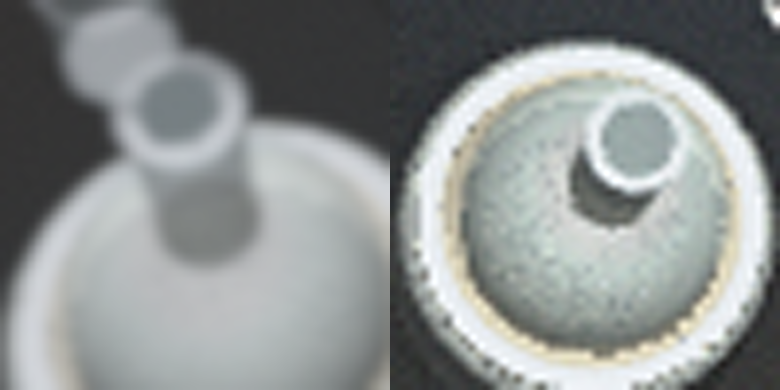

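View pics/s11.png

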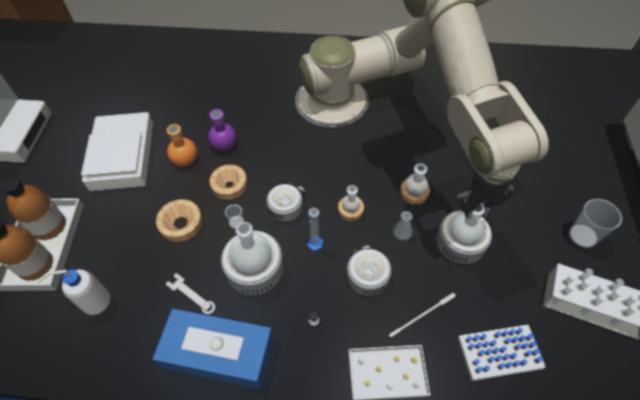

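```bash
python3 - <<'E'
from h import *
s,t=get_image('scene'),get_image('top')
print(tri([s,t],[(243.4,227.9),(369,132.8)]))
w=get_image('wrist');o=observe();p=o['position']
print(onz(w,(318,305),.1825),onz(w,(318,305),.187))
# f250 mouth scene
c=s['color'][:,:,::-1][195:235,457:497];cv2.imwrite('pics/c12.png',cv2.resize(c,(600,600),interpolation=cv2.INTER_CUBIC))
E
```

```text
(array([ 0.63643579, -0.14921385,  0.21461942]), [np.float64(0.0008820513638406947), np.float64(0.0008820513638405856)])
[0.51470134 0.38873638 0.1825    ] [0.51766184 0.3895717  0.187     ]
```

View pics/c12.png

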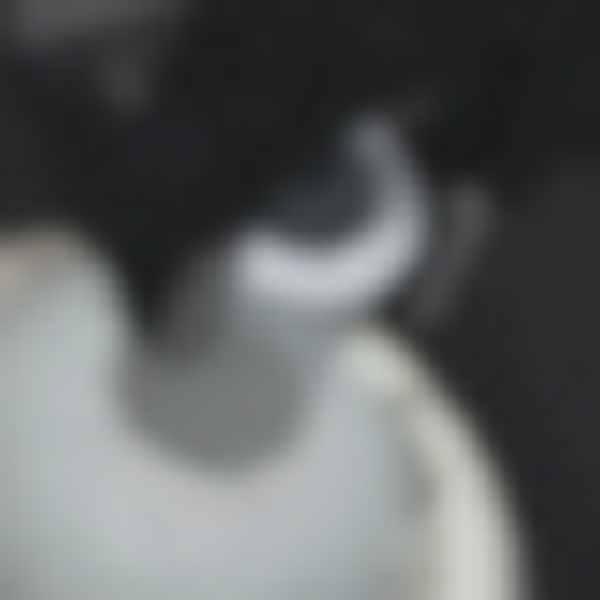

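```bash
python3 - <<'E'
from h import *
s,w=get_image('scene'),get_image('wrist')
print(tri([s,w],[(478.5,207.5),(318,305)]))
for z in (.180,.185,.19): print(proj(s,np.array([.514,.388,z])),proj(s,np.array([.516,.389,z])))
E
```

```text
(array([0.52032979, 0.39046912, 0.19227291]), [np.float64(0.0006692925320211864), np.float64(0.0006692925320211914)])
[475.86874329 208.24646679] [476.36673344 208.98189682]
[476.40340152 207.11748512] [476.90372467 207.85438284]
[476.94189565 205.98040356] [477.44457252 206.71877112]
```

Emit:
jog_arm(
  travel=[
    [0,0,0.001],
    [0,0,0],
    [0,0,0],
  ],
  dr=[
    [0,0,0],
    [0,0,0],
    [0,0,0],
  ],
)

```text
time_s: 16.65
position: [0.5161, 0.389, 0.1528]
tool_rot: [[0.962, 0.272, 0.002], [0.272, -0.962, 0.001], [0.002, -0.001, -1.0]]
ft_force: [-1.2, -0.4, 8.0]
grip_width: 0.0324
```

Emit:
jog_arm(
  travel=[
    [0,0,0],
    [0,0,0],
    [0,0,0],
    [0,0,0],
  ],
  dr=[
    [0,0,0],
    [0,0,0],
    [0,0,0],
    [0,0,0],
  ],
  jaw=0.065,
)

```text
time_s: 16.98
position: [0.5157, 0.3886, 0.151]
tool_rot: [[0.962, 0.272, -0.0], [0.272, -0.962, -0.0], [-0.001, 0.0, -1.0]]
ft_force: [0.2, 0.2, 0.3]
grip_width: 0.0651
```

```bash
python3 ov.py .5142 .3886 .074 .0505 .065 w13
```

```text
[0.5157487  0.38865627 0.15104452] 17.0333 [ 0.35318665 -0.1357346   0.52158576]
```

View pics/w13raw.png

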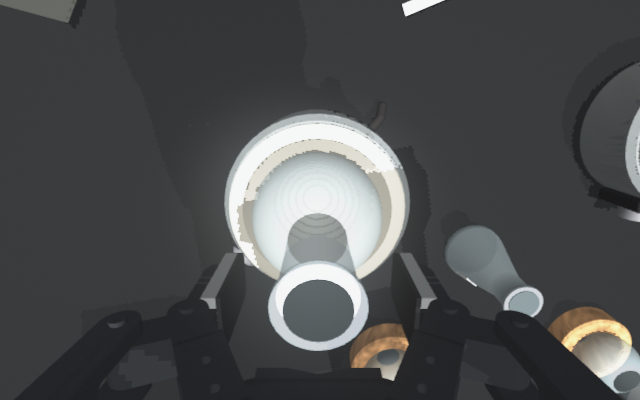

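Emit:
jog_arm(
  travel=[
    [0,0,0.01],
    [0,0,0.02],
    [0,0,0.03],
    [0,0,0.03],
    [0,0,0.01],
    [-0.01,-0.007,0],
    [-0.024,-0.018,0],
    [-0.026,-0.02,0],
    [-0.026,-0.02,0],
    [-0.026,-0.02,-0.01],
    [-0.026,-0.02,-0.02],
    [-0.014,-0.011,-0.015],
    [-0.006,-0.005,-0.005],
    [0,0,0],
    [0,0,0],
    [0,0,0],
  ],
  dr=[
    [0,0,0],
    [0,0,0],
    [0,0,0],
    [0,0,0],
    [0,0,0],
    [0,0,0],
    [0,0,0],
    [0,0,0],
    [0,0,0],
    [0,0,0],
    [0,0,0],
    [0,0,0],
    [0,0,0],
    [0,0,0],
    [0,0,0],
    [0,0,0],
  ],
)

```text
time_s: 18.37
position: [0.3587, 0.2682, 0.202]
tool_rot: [[0.962, 0.272, 0.002], [0.272, -0.962, 0.001], [0.002, -0.0, -1.0]]
ft_force: [-0.0, -0.5, -0.1]
grip_width: 0.065
```

```bash
python3 ov.py .3572 .267 .117 .0165 .012 w14
```

```text
[0.35872597 0.26821333 0.2019181 ] 18.4167 [-0.26716574 -0.66488927 -0.57311532]
```

View pics/w14.png

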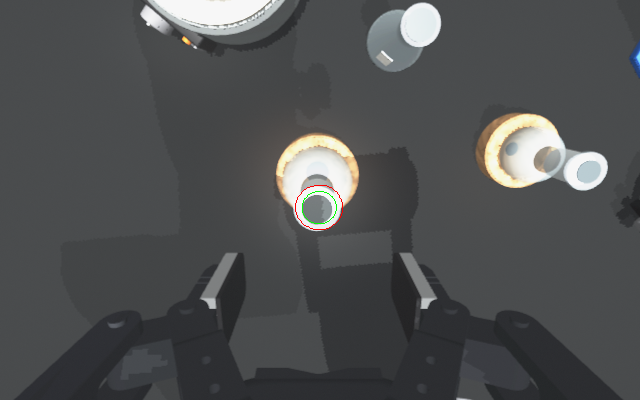

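Emit:
jog_arm(
  travel=[
    [-0.001,-0.001,-0.01],
    [0,0,-0.02],
    [0,0,-0.025],
    [0,0,-0.025],
    [0,0,-0.02],
    [0,0,-0.013],
    [0,0,-0.005],
    [0,0,0],
    [0,0,0],
  ],
  dr=[
    [0,0,0],
    [0,0,0],
    [0,0,0],
    [0,0,0],
    [0,0,0],
    [0,0,0],
    [0,0,0],
    [0,0,0],
    [0,0,0],
  ],
)

```text
time_s: 19.17
position: [0.3575, 0.2671, 0.0839]
tool_rot: [[0.962, 0.272, 0.001], [0.272, -0.962, 0.0], [0.001, -0.0, -1.0]]
ft_force: [-0.1, -0.6, 0.4]
grip_width: 0.065
```

Emit:
jog_arm(
  travel=[
    [0,0,0],
    [0,0,0],
    [0,0,0],
    [0,0,0],
    [0,0,0],
    [0,0,0],
  ],
  dr=[
    [0,0,0],
    [0,0,0],
    [0,0,0],
    [0,0,0],
    [0,0,0],
    [0,0,0],
  ],
  jaw=0.018,
  newtons=25,
)

```text
time_s: 19.67
position: [0.3571, 0.2672, 0.084]
tool_rot: [[0.962, 0.272, 0.001], [0.272, -0.962, 0.001], [0.002, -0.001, -1.0]]
ft_force: [-1.1, 3.4, 5.9]
grip_width: 0.0276
```

Emit:
jog_arm(
  travel=[
    [0,0,0.005],
    [0,0,0.01],
    [0,0,0.02],
    [0,0,0.03],
    [0,0,0.03],
    [0,0,0.025],
    [0,0,0.015],
    [0,0,0.005],
    [0,0,0],
    [0,0,0],
  ],
  dr=[
    [0,0,0],
    [0,0,0],
    [0,0,0],
    [0,0,0],
    [0,0,0],
    [0,0,0],
    [0,0,0],
    [0,0,0],
    [0,0,0],
    [0,0,0],
  ],
)

```text
time_s: 20.5
position: [0.3563, 0.2664, 0.2225]
tool_rot: [[0.962, 0.272, -0.001], [0.272, -0.962, -0.001], [-0.002, 0.0, -1.0]]
ft_force: [-0.1, -0.2, -0.6]
grip_width: 0.0274
```

```bash
python3 ov.py .3572 .267 .02 .0165 .012 w15
```

```text
[0.35622343 0.26642841 0.22214466] 20.55 [ 0.0637393   0.39762305 -0.47162784]
```

View pics/w15raw.png

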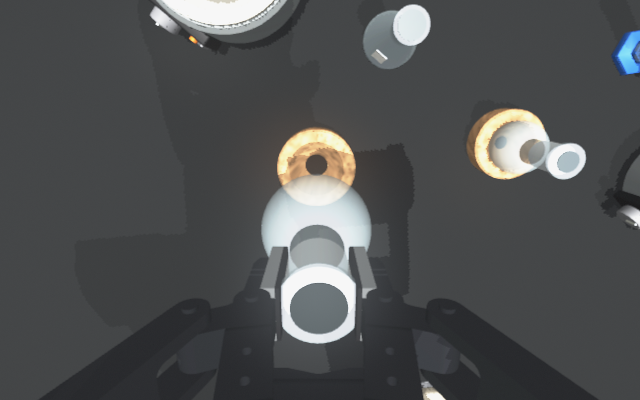

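```bash
python3 - <<'E'
from h import *
w=get_image('wrist');o=observe();p=o['position'];R=np.array(o['tool_rot'])
c,v=ray(w,(316.7,230.5))
for D in (.198,.2014): print((R.T@(c+v*D-p)).round(4))
E
```

```text
[ 0.0001 -0.0009  0.0392]
[-0.0012 -0.0009  0.0423]
```

Emit:
jog_arm(
  travel=[
    [0.012,-0.005,0],
    [0.024,-0.0105,0],
    [0.03,-0.0131,0],
    [0.03,-0.0131,0],
    [0.03,-0.0131,0],
    [0.03,-0.0131,0],
    [0.03,-0.0131,0],
    [0.03,-0.0131,0],
    [0.03,-0.0131,0],
    [0.02,-0.009,0],
    [0.012,-0.0045,0],
    [0,0,0],
    [0,0,0],
    [0,0,0],
  ],
  dr=[
    [0,0,0],
    [0,0,0],
    [0,0,0],
    [0,0,0],
    [0,0,0],
    [0,0,0],
    [0,0,0],
    [0,0,0],
    [0,0,0],
    [0,0,0],
    [0,0,0],
    [0,0,0],
    [0,0,0],
    [0,0,0],
  ],
)

```text
time_s: 21.77
position: [0.6342, 0.1461, 0.2227]
tool_rot: [[0.962, 0.273, -0.001], [0.273, -0.962, 0.0], [-0.001, -0.0, -1.0]]
ft_force: [-0.3, 0.2, -0.7]
grip_width: 0.0273
```

```bash
python3 ov.py .6354 .1449 .064 .0395 .054 w16
```

```text
[0.63412331 0.14633025 0.22315256] 21.8167 [ 0.34811479  0.05607893 -0.68496873]
```

View pics/w16.png

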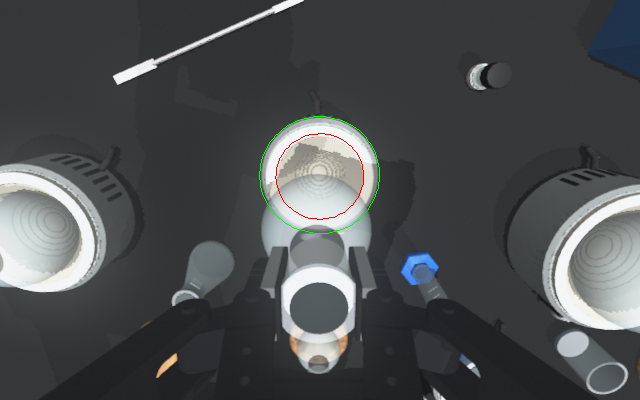

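Emit:
jog_arm(
  travel=[
    [0.001,-0.0025,-0.01],
    [0,0,-0.02],
    [0,0,-0.025],
    [0,0,-0.02],
    [0,0,-0.014],
    [0,0,-0.007],
    [0,0,-0.003],
    [0,0,0],
    [0,0,0],
  ],
  dr=[
    [0,0,0],
    [0,0,0],
    [0,0,0],
    [0,0,0],
    [0,0,0],
    [0,0,0],
    [0,0,0],
    [0,0,0],
    [0,0,0],
  ],
)

```text
time_s: 22.57
position: [0.636, 0.1436, 0.1252]
tool_rot: [[0.962, 0.273, 0.002], [0.273, -0.962, 0.0], [0.001, 0.0, -1.0]]
ft_force: [-0.5, 0.0, -0.0]
grip_width: 0.0276
```

Emit:
jog_arm(
  travel=[
    [0,0,-0.002],
    [0,0,-0.002],
    [0,0,-0.001],
    [0,0,0],
    [0,0,0],
  ],
  dr=[
    [0,0,0],
    [0,0,0],
    [0,0,0],
    [0,0,0],
    [0,0,0],
  ],
)

```text
time_s: 22.98
position: [0.6358, 0.1435, 0.1194]
tool_rot: [[0.962, 0.272, 0.0], [0.272, -0.962, -0.0], [0.0, 0.0, -1.0]]
ft_force: [0.4, -0.1, 0.0]
grip_width: 0.0273
```

```bash
python3 ov.py .6354 .1449 .064 .0395 .054 w17
```

```text
[0.63581094 0.1434961  0.1194266 ] 23.0333 [-0.1939281  -0.66573512 -0.55573902]
```

View pics/w17.png

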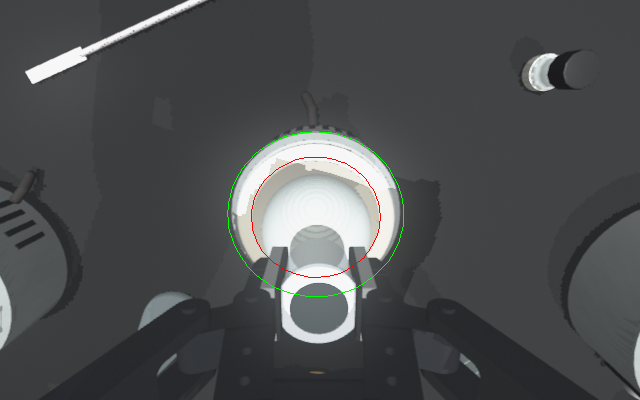

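Emit:
jog_arm(
  travel=[
    [0,0,-0.001],
    [0,0,-0.001],
    [0,0,-0.001],
    [0,0,0],
    [0,0,0],
  ],
  dr=[
    [0,0,0],
    [0,0,0],
    [0,0,0],
    [0,0,0],
    [0,0,0],
  ],
)

```text
time_s: 23.45
position: [0.6358, 0.1435, 0.1163]
tool_rot: [[0.962, 0.272, -0.0], [0.272, -0.962, -0.0], [-0.0, -0.0, -1.0]]
ft_force: [0.4, -0.2, 0.0]
grip_width: 0.0275
```

Emit:
jog_arm(
  travel=[
    [0,0,-0.001],
    [0,0,-0.001],
    [0,0,0],
    [0,0,0],
  ],
  dr=[
    [0,0,0],
    [0,0,0],
    [0,0,0],
    [0,0,0],
  ],
)

```text
time_s: 23.78
position: [0.6357, 0.1435, 0.1142]
tool_rot: [[0.962, 0.272, -0.0], [0.272, -0.962, -0.0], [-0.0, -0.0, -1.0]]
ft_force: [-0.6, -0.0, -1.2]
grip_width: 0.0274
```

Emit:
jog_arm(
  travel=[
    [0,0,-0.001],
    [0,0,0],
    [0,0,0],
  ],
  dr=[
    [0,0,0],
    [0,0,0],
    [0,0,0],
  ],
)

```text
time_s: 24.03
position: [0.6357, 0.1435, 0.1133]
tool_rot: [[0.962, 0.272, -0.0], [0.272, -0.962, -0.0], [-0.0, 0.0, -1.0]]
ft_force: [0.7, -0.2, -0.2]
grip_width: 0.0275
```

Emit:
jog_arm(
  travel=[
    [0,0,-0.001],
    [0,0,-0.001],
    [0,0,0],
    [0,0,0],
  ],
  dr=[
    [0,0,0],
    [0,0,0],
    [0,0,0],
    [0,0,0],
  ],
)

```text
time_s: 24.37
position: [0.636, 0.1438, 0.1125]
tool_rot: [[0.962, 0.272, 0.002], [0.272, -0.962, 0.001], [0.002, -0.0, -1.0]]
ft_force: [-1.0, 2.1, 5.7]
grip_width: 0.0272
```

Emit:
jog_arm(
  travel=[
    [0,0,-0.001],
    [0,0,-0.001],
    [0,0,0],
    [0,0,0],
  ],
  dr=[
    [0,0,0],
    [0,0,0],
    [0,0,0],
    [0,0,0],
  ],
)

```text
time_s: 24.7
position: [0.6366, 0.1442, 0.1122]
tool_rot: [[0.962, 0.273, 0.004], [0.273, -0.962, 0.001], [0.005, -0.0, -1.0]]
ft_force: [-3.2, 1.8, 15.5]
grip_width: 0.0275
```

Contact at TCP z of about 0.112, stiff, with small lateral force, so it is seated. Release.

Emit:
jog_arm(
  travel=[
    [-0.0003,0.0003,0.0015],
    [0,0,0],
    [0,0,0],
  ],
  dr=[
    [0,0,0],
    [0,0,0],
    [0,0,0],
  ],
)

```text
time_s: 24.95
position: [0.636, 0.1442, 0.1123]
tool_rot: [[0.962, 0.273, 0.003], [0.273, -0.962, 0.001], [0.003, 0.0, -1.0]]
ft_force: [-2.1, 1.9, 9.0]
grip_width: 0.0277
```

Emit:
jog_arm(
  travel=[
    [0,0,0],
    [0,0,0],
    [0,0,0],
    [0,0,0],
  ],
  dr=[
    [0,0,0],
    [0,0,0],
    [0,0,0],
    [0,0,0],
  ],
  jaw=0.06,
)

```text
time_s: 25.28
position: [0.6354, 0.1437, 0.1104]
tool_rot: [[0.962, 0.272, -0.001], [0.272, -0.962, -0.0], [-0.001, -0.0, -1.0]]
ft_force: [-0.1, -0.3, 0.8]
grip_width: 0.0601
```

```bash
python3 ov.py .6354 .1449 .064 .0395 .054 w18; python3 - <<'E'
from h import *
print(observe()['q'].round(1) if hasattr(observe()['q'],'round') else observe()['q'])
E
```

```text
[0.63540079 0.14370984 0.1104721 ] 25.3333 [ 0.72070535 -0.74635554 -0.07542315]
[ 2.4 37.5 67.  -0.  75.5 76.6]
```

View pics/w18raw.png

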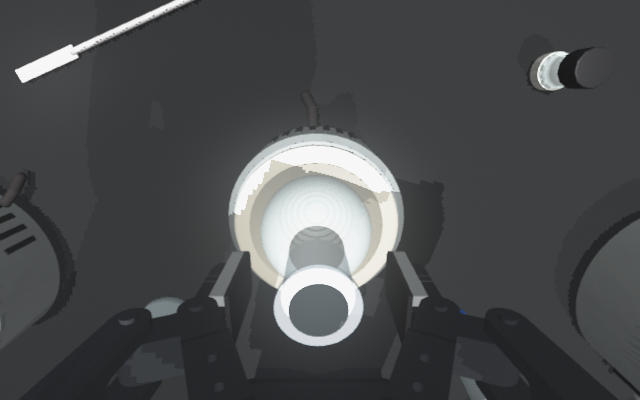

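Emit:
jog_arm(
  travel=[
    [0,0,0.01],
    [0,0,0.025],
    [0,0,0.035],
    [0,0,0.035],
    [0,0,0.015],
    [-0.012,-0.003,0],
    [-0.025,-0.007,0],
    [-0.03,-0.008,0],
    [-0.03,-0.008,0],
    [-0.03,-0.008,0],
    [-0.03,-0.008,-0.01],
    [-0.025,-0.0075,-0.015],
    [-0.015,-0.004,-0.01],
    [-0.005,-0.002,-0.005],
    [0,0,0],
    [0,0,0],
    [0,0,0],
  ],
  dr=[
    [0,0,0],
    [0,0,0],
    [0,0,0],
    [0,0,0],
    [0,0,0],
    [0,0,0],
    [0,0,0],
    [0,0,0],
    [0,0,0],
    [0,0,0],
    [0,0,0],
    [0,0,0],
    [0,0,0],
    [0,0,0],
    [0,0,0],
    [0,0,0],
    [0,0,0],
  ],
)

```text
time_s: 26.75
position: [0.4349, 0.0884, 0.1916]
tool_rot: [[0.962, 0.272, 0.002], [0.272, -0.962, -0.0], [0.002, 0.001, -1.0]]
ft_force: [0.2, 0.2, -0.6]
grip_width: 0.0598
```

```bash
python3 ov.py .433 .088 .1045 .014 .011 w19
```

```text
[0.43477149 0.08839831 0.19139119] 26.8 [ 1.22851394 -0.65688509  0.32344328]
```

View pics/w19.png

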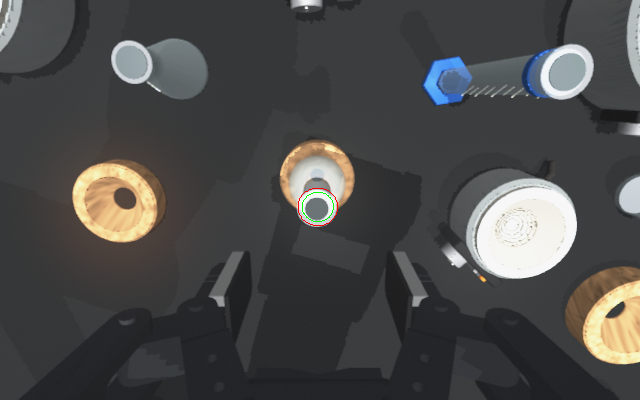

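Emit:
jog_arm(
  travel=[
    [-0.0015,0,-0.01],
    [0,0,-0.02],
    [0,0,-0.025],
    [0,0,-0.025],
    [0,0,-0.02],
    [0,0,-0.013],
    [0,0,-0.006],
    [0,0,0],
    [0,0,0],
  ],
  dr=[
    [0,0,0],
    [0,0,0],
    [0,0,0],
    [0,0,0],
    [0,0,0],
    [0,0,0],
    [0,0,0],
    [0,0,0],
    [0,0,0],
  ],
)

```text
time_s: 27.55
position: [0.4327, 0.0884, 0.0722]
tool_rot: [[0.962, 0.273, 0.001], [0.273, -0.962, -0.0], [0.001, 0.0, -1.0]]
ft_force: [0.5, -0.1, -1.1]
grip_width: 0.0598
```

Emit:
jog_arm(
  travel=[
    [0,0,0],
    [0,0,0],
    [0,0,0],
    [0,0,0],
    [0,0,0],
    [0,0,0],
  ],
  dr=[
    [0,0,0],
    [0,0,0],
    [0,0,0],
    [0,0,0],
    [0,0,0],
    [0,0,0],
  ],
  jaw=0.013,
)

```text
time_s: 28.05
position: [0.4323, 0.0884, 0.0724]
tool_rot: [[0.962, 0.272, 0.001], [0.272, -0.962, 0.0], [0.001, 0.0, -1.0]]
ft_force: [-1.3, 1.4, 6.9]
grip_width: 0.0223
```

Emit:
jog_arm(
  travel=[
    [0,0,0.005],
    [0,0,0.01],
    [0,0,0.02],
    [0,0,0.03],
    [0,0,0.03],
    [0,0,0.015],
    [0,0,0.005],
    [0,0,0],
    [0,0,0],
  ],
  dr=[
    [0,0,0],
    [0,0,0],
    [0,0,0],
    [0,0,0],
    [0,0,0],
    [0,0,0],
    [0,0,0],
    [0,0,0],
    [0,0,0],
  ],
)

```text
time_s: 28.8
position: [0.4315, 0.0883, 0.186]
tool_rot: [[0.962, 0.272, -0.001], [0.272, -0.962, 0.0], [-0.001, -0.0, -1.0]]
ft_force: [-0.6, -0.4, -0.9]
grip_width: 0.0223
```

```bash
python3 ov.py .433 .088 .1045 .014 .011 w20
```

```text
[0.43131134 0.08828999 0.18562333] 28.85 [-0.07651283 -0.13182887 -0.95794142]
```

View pics/w20raw.png

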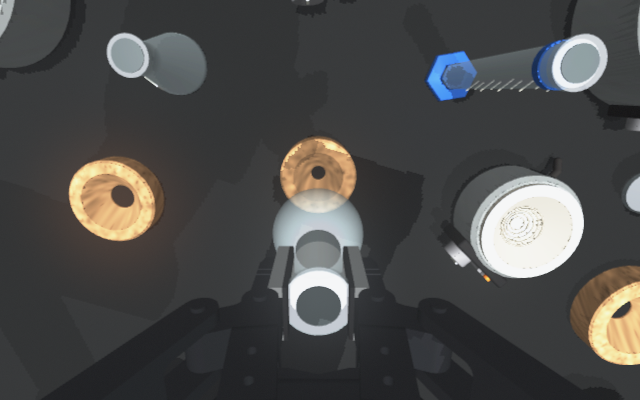

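Emit:
jog_arm(
  travel=[
    [0.001,-0.01,0],
    [0.0015,-0.022,0],
    [0.002,-0.03,0],
    [0.002,-0.03,0],
    [0.002,-0.03,0],
    [0.002,-0.03,0],
    [0.0015,-0.022,0],
    [0.001,-0.01,0],
    [0,0,0],
    [0,0,0],
    [0,0,0],
  ],
  dr=[
    [0,0,0],
    [0,0,0],
    [0,0,0],
    [0,0,0],
    [0,0,0],
    [0,0,0],
    [0,0,0],
    [0,0,0],
    [0,0,0],
    [0,0,0],
    [0,0,0],
  ],
)

```text
time_s: 29.77
position: [0.4446, -0.0947, 0.1865]
tool_rot: [[0.962, 0.273, -0.001], [0.273, -0.962, 0.001], [-0.001, -0.001, -1.0]]
ft_force: [0.0, 0.4, -0.5]
grip_width: 0.0225
```

```bash
python3 ov.py .4446 -.0956 .06 .0335 .048 w21; python3 - <<'E'
import cv2
a=cv2.imread('pics/w21.png')[110:350,200:440]
cv2.imwrite('pics/w21c.png',cv2.resize(a,None,fx=2.4,fy=2.4,interpolation=cv2.INTER_CUBIC))
E
```

```text
[ 0.44473603 -0.09458086  0.18664612] 29.8167 [-0.48588304  0.67931487 -0.02111902]
```

View pics/w21c.png

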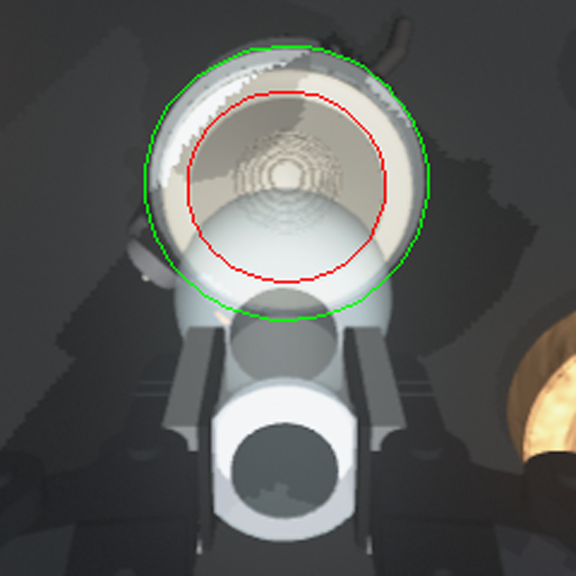

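```bash
python3 - <<'E'
from h import *
w=get_image('wrist');o=observe();p=o['position'];R=np.array(o['tool_rot'])
c,v=ray(w,(317.8,234))
D=.0255/np.sin(np.arctan(45.2/345))
for d in (D-.004,D): print(d,(c+v*d).round(4),(R.T@(c+v*d-p)).round(4))
E
```

```text
0.19229828323412732 [ 0.4452 -0.0941  0.1534] [ 0.0005 -0.0003  0.0334]
0.19629828323412732 [ 0.4436 -0.0946  0.1497] [-0.0011 -0.0003  0.037 ]
```

Emit:
jog_arm(
  travel=[
    [0.001,-0.001,-0.01],
    [0,0,-0.02],
    [0,0,-0.022],
    [0,0,-0.018],
    [0,0,-0.008],
    [0,0,-0.004],
    [0,0,0],
    [0,0,0],
  ],
  dr=[
    [0,0,0],
    [0,0,0],
    [0,0,0],
    [0,0,0],
    [0,0,0],
    [0,0,0],
    [0,0,0],
    [0,0,0],
  ],
)

```text
time_s: 30.53
position: [0.4464, -0.0966, 0.1055]
tool_rot: [[0.962, 0.273, 0.001], [0.273, -0.962, -0.001], [0.001, 0.001, -1.0]]
ft_force: [-1.3, 0.5, -0.1]
grip_width: 0.0221
```

Emit:
jog_arm(
  travel=[
    [0,0,-0.001],
    [0,0,-0.001],
    [0,0,-0.001],
    [0,0,0],
    [0,0,0],
  ],
  dr=[
    [0,0,0],
    [0,0,0],
    [0,0,0],
    [0,0,0],
    [0,0,0],
  ],
)

```text
time_s: 30.95
position: [0.446, -0.0967, 0.1019]
tool_rot: [[0.962, 0.272, 0.0], [0.272, -0.962, -0.0], [0.0, 0.0, -1.0]]
ft_force: [-0.0, 0.2, -0.1]
grip_width: 0.0223
```

Emit:
jog_arm(
  travel=[
    [0,0,-0.001],
    [0,0,-0.001],
    [0,0,0],
    [0,0,0],
  ],
  dr=[
    [0,0,0],
    [0,0,0],
    [0,0,0],
    [0,0,0],
  ],
)

```text
time_s: 31.28
position: [0.4456, -0.0965, 0.0997]
tool_rot: [[0.962, 0.272, -0.001], [0.272, -0.962, 0.0], [-0.001, -0.001, -1.0]]
ft_force: [-1.0, 0.7, 1.3]
grip_width: 0.0224
```

```bash
python3 ov.py .4446 -.0956 .06 .0335 .048 w22
```

```text
[ 0.44567412 -0.09653653  0.09973957] 31.3333 [-2.41115832  0.46639731  1.67024294]
```

View pics/w22raw.png

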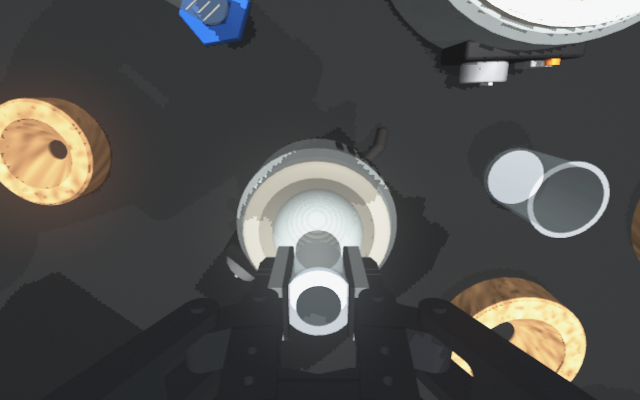

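Emit:
jog_arm(
  travel=[
    [-0.001,0.0005,-0.001],
    [0,0,-0.001],
    [0,0,0],
    [0,0,0],
  ],
  dr=[
    [0,0,0],
    [0,0,0],
    [0,0,0],
    [0,0,0],
  ],
)

```text
time_s: 31.67
position: [0.4446, -0.0961, 0.098]
tool_rot: [[0.962, 0.272, -0.001], [0.272, -0.962, -0.0], [-0.001, -0.0, -1.0]]
ft_force: [-3.6, 1.4, 6.2]
grip_width: 0.0222
```

Emit:
jog_arm(
  travel=[
    [0,0,-0.001],
    [0,0,-0.001],
    [0,0,0],
    [0,0,0],
  ],
  dr=[
    [0,0,0],
    [0,0,0],
    [0,0,0],
    [0,0,0],
  ],
)

```text
time_s: 32.0
position: [0.4455, -0.0961, 0.0973]
tool_rot: [[0.962, 0.272, 0.002], [0.272, -0.962, -0.0], [0.002, 0.001, -1.0]]
ft_force: [-4.2, 3.8, 19.6]
grip_width: 0.0224
```

Emit:
jog_arm(
  travel=[
    [-0.0005,0.0005,0.0015],
    [0,0,0],
    [0,0,0],
  ],
  dr=[
    [0,0,0],
    [0,0,0],
    [0,0,0],
  ],
)

```text
time_s: 32.25
position: [0.445, -0.0959, 0.0975]
tool_rot: [[0.962, 0.272, 0.001], [0.272, -0.962, -0.001], [0.001, 0.001, -1.0]]
ft_force: [-1.1, -0.3, 5.2]
grip_width: 0.0222
```

Emit:
jog_arm(
  travel=[
    [0,0,0],
    [0,0,0],
    [0,0,0],
    [0,0,0],
  ],
  dr=[
    [0,0,0],
    [0,0,0],
    [0,0,0],
    [0,0,0],
  ],
  jaw=0.055,
)

```text
time_s: 32.58
position: [0.4444, -0.0957, 0.0971]
tool_rot: [[0.962, 0.272, -0.0], [0.272, -0.962, 0.0], [-0.0, -0.0, -1.0]]
ft_force: [0.1, -0.2, -0.4]
grip_width: 0.0547
```

```bash
python3 ov.py .4446 -.0956 .06 .0335 .048 w23
```

```text
[ 0.44443324 -0.09571097  0.09718542] 32.6333 [-0.81829319  0.16758137  0.11568885]
```

View pics/w23raw.png

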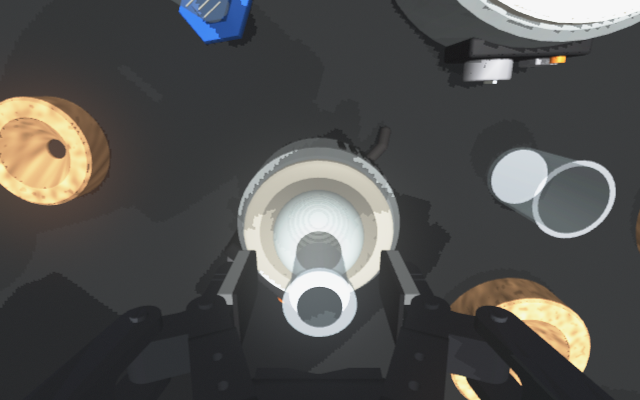

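Released and upright. I'll retract up and back toward the base, clear of the views, then check all four.

Emit:
jog_arm(
  travel=[
    [0,0,0.01],
    [0,0,0.025],
    [0,0,0.035],
    [0,0,0.035],
    [0,0,0.03],
    [0,0,0.015],
    [-0.01,-0.01,0.02],
    [-0.015,-0.02,0.02],
    [-0.015,-0.02,0.02],
    [-0.015,-0.02,0.01],
    [-0.01,-0.02,0],
    [-0.01,-0.02,0],
    [0,0,0],
    [0,0,0],
    [0,0,0],
    [0,0,0],
    [0,0,0],
    [0,0,0],
  ],
  dr=[
    [0,0,0],
    [0,0,0],
    [0,0,0],
    [0,0,0],
    [0,0,0],
    [0,0,0],
    [0,0,0],
    [0,0,0],
    [0,0,0],
    [0,0,0],
    [0,0,0],
    [0,0,0],
    [0,0,0],
    [0,0,0],
    [0,0,0],
    [0,0,0],
    [0,0,0],
    [0,0,0],
  ],
)

```text
time_s: 34.13
position: [0.3697, -0.2051, 0.3173]
tool_rot: [[0.962, 0.273, -0.0], [0.273, -0.962, 0.0], [0.0, -0.0, -1.0]]
ft_force: [0.3, 0.2, 0.0]
grip_width: 0.0551
```

```bash
python3 - <<'E'
from h import *
S=get_image('scene');T=get_image('top')
s=S['color'][:,:,::-1];t=T['color'][:,:,::-1]
cv2.imwrite('pics/s24.png',s);cv2.imwrite('pics/t24.png',t)
G={'50':(.4446,-.0956,.06,.0695),'100':(.6354,.1449,.067,.078),'250':(.5142,.3886,.08,.1025),'500':(.6396,-.1502,.094,.1175)}
r=[[],[]]
for k,(x,y,z,h) in G.items():
    for i,(D,im) in enumerate(((S,s),(T,t))):
        im=im.copy();p=proj(D,np.array([x,y,z+h]));u=im[int(p[1])-20:int(p[1])+20,int(p[0])-20:int(p[0])+20]
        u=cv2.resize(u,(200,200),interpolation=cv2.INTER_CUBIC); q=(p-[int(p[0])-20,int(p[1])-20]+.5)*5
        cv2.circle(u,(int(q[0]),int(q[1])),3,(0,0,255),-1); r[i].append(u)
cv2.imwrite('pics/c24.png',np.vstack([np.hstack(r[0]),np.hstack(r[1])]))
o=observe();print(o['position'],o['time_s'],o['ft_force'])
E
```

```text
[ 0.36965775 -0.2053209   0.31731342] 34.2333 [ 0.03509437 -0.10539546  0.74701439]
```

View pics/s24.png

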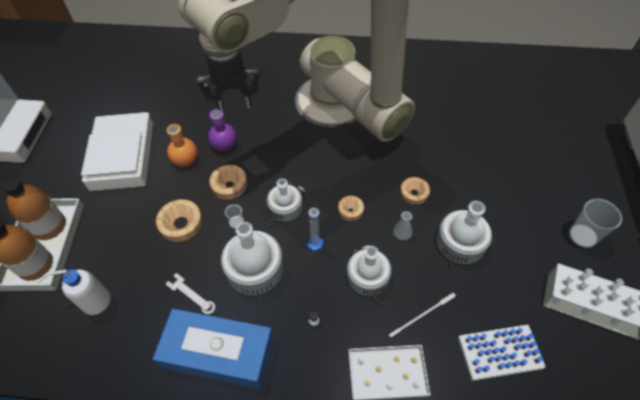

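View pics/c24.png

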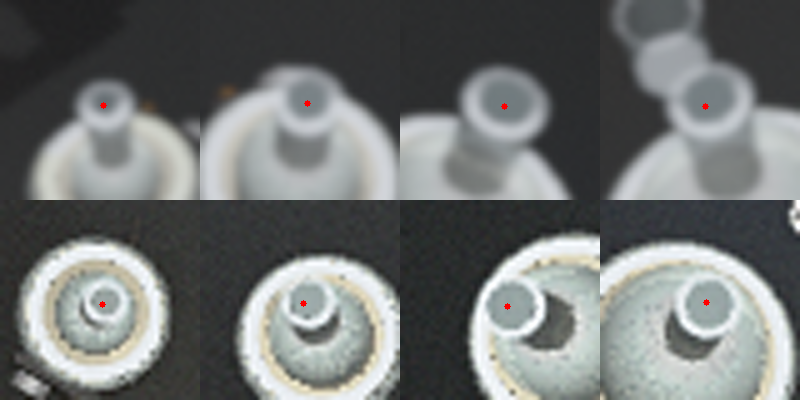

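The predicted seated mouth points (red) lie within about 1–1.5 px of every observed mouth in both views. Both bystanders stand, and the robot is clear, so I'm handing in.

```bash
python3 -c "
from rig import *
print(close_job())"
```

```text
the job is handed in; nothing more can be done
None
```

All four round-bottomed flasks are in the mantles of their own size, and I handed the job in at about 34 s. I placed them in the order 500, 250, 100, 50. Each one was lowered in 1–2 mm steps until the wrist force rose to 11–20 N, eased back 1–1.5 mm, and then released.

**Last checks:**
- **Seating:** in the scene and top views, each flask's mouth lies within about 1–1.5 pixels (roughly 2–3 mm) of where it should be when fully seated, and all the necks look upright.
- **Bystanders:** the conical flask and the measuring cylinder are still standing.
- **Robot:** the arm is clear of everything, with no significant wrist force.

**Disagreements:** heights triangulated from the mouths ran about 3–5 mm high against the text. The 250 ml flask's mouth measured 3–10 mm above its nominal seated height before release. Its sideways force was low while it was pressed down, so I took it as seated, and the final images agreed.

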